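Hang the kitchen scoops back on their slanted pegs

ROBOT

A 7-joint arm with a two-finger parallel gripper is mounted at the origin on the work surface. World frame = base frame: x ahead of the robot, y to its left, z up, the work surface at z = 0. Lengths are in m, angles in rad, forces in N, time in s.
With the tool pointing down it reaches from about 0.35 to 0.775 m from the base axis. Payload 3.1 kg.
Tool frame: the origin (TCP) lies between the finger pads; the fingertips stand 14 mm ahead of it and the grasp point (between the pads) lies 5 mm behind it; z points along the fingers, y is the line along which they close (so a half turn about z gives the same grasp; the last joint's range is limited). The gripper opens to 85 mm and grips with 20 to 120 N. Pads are 22 mm wide; open, the fingers measure 114 mm over their backs; the gripper's body (76 mm by 85 mm) begins 54 mm behind the grasp point. The pads swing forward as they close: fully open they stand 13 mm farther back than shut.
Start: joints at [1.066, 0.311, 0.014, 1.512, -0.004, 1.319, -0.027], TCP at [0.246, -0.492, 0.245] pointing down, gripper open.
Joint ranges: [-2.7, 2.7], [-0.3, 1.91], [-1.27, 1.3], [0.12, 2.57], [-1.44, 4.58], [0.2, 2.03], [-3.05, 3.05]. Speed limits (rad/s): [2.79, 2.79, 3.14, 3.14, 3.14, 3.14, 3.14].

INTERFACE

Orientations are given as a rotation vector (axis times angle).
In Python, from plant import robot gives the robot as it stands.
- The arm moves only by the tool drive_tool, never from a script. Its argument "deltas" is one flat list of numbers, 7 for each row, row after row: the finger opening in mm, from 0 to 85.4, then the shift along the tool's x, y, z in mm, then the turn, a rotation vector about the tool's x, y, z in degrees. In form: [hand, tx, ty, tz, ax, ay, az, hand, tx, ty, tz, ax, ay, az, ...]. A call has 1 to 12 rows; each row is the pose to reach, as a shift and turn from the pose commanded when the call began, along the tool's axes at that moment; what a row does not reach only later rows make up. A row lasts 1/12 s, in which the tool goes at most 41.7 mm and 7.16 degrees, less where a joint would pass 70% of its speed; a pose out of reach is approached as far as the arm can. A call with a gripper value outside its range is refused whole. The fingers move at their own pace and stop on an object; "force" is the grip in N (left out, the last holds). Time passes only in rows, so rows that repeat a pose let the fingers close. It gives the time, the measured TCP pose, the force, the opening and the grip force at its end, in the units of the state.
- robot.get_obs(): the state, without advancing time (a new reading comes with each control period).
- robot.get_image(name): name is "side" or "top"; returns a dict with "color" (384x512x3 uint8, red, green, blue), "vertical_fov" (degrees; the focal length in pixels is half the picture's height over the tangent of half this angle, whatever the lens; pixels are square), "cx", "cy" (the principal point, pixels), "extrinsics" (4x4, takes a point from world to camera coordinates). Camera axes: x right, y down, z forward; pixel columns grow to the right and rows downward; lengths in m; the calibration is good to about 2 mm. A picture is of the moment at which its call begins. There is no depth.
- robot.finish_job(): hands the job in; it is judged then, once.
The state is a dict: "t": time; "joint_positions": joint angles; "dq": joint speeds; "joint_torque": joint torques, N m; "tool_pos": TCP position; "tcp_rot": TCP orientation; "contact_force": force on the tool from outside, world axes, zero at the start; "wrist_torque": the same for the moment, N m; "grip_width": opening from 0.0 (shut) to 1.0 (fully open); "finger_force": force on a finger pad.
Only numpy, scipy, OpenCV 4.12 (cv2) and the standard library are available. Lean on these libraries where they do the work, as an engineer would, in place of code of your own. Each camera call takes 0.05 s, during which the arm holds its last target. There are 200 camera calls.

TASK

Hang the two steel scoops back up by the eyes of their handles: the large long-handled one on the free slanted peg of the taller stand, the small short-handled one on the free slanted peg of the lower stand. Each eye must be well down its peg, in the lower half, and both scoops must end hanging still; do not knock over or push aside the bottle, tin, ramekin, can and pepper mill standing about.

Things in the scene. Friction and masses are not known exactly. Their poses are not given: they have to be found in the camera images.
- long_scoop: Large long-handled steel scoop, loose, upright: cup radius 34 at rim, 29 at base, 50 high; black handle bar 16 wide (y), 10 high, centre line at z 44, runs along +x to a flat wire eye centred at x 154, z 44 (hole 22, wire 8 thick, 38 over all, hole axis z). Eye centre to far rim of cup 188. Origin: centre of cup underside; z out of the cup's mouth. About 0.2 kg.
- long_scoop_eye (a point): Centre of the hole of the long scoop's eye (scoop x 154, z 44).
- long_scoop_grip (a point): Point on the centre line of the long scoop's handle, 64 from the eye centre towards the cup (scoop x 90, z 44).
- short_scoop: Small short-handled steel scoop, loose, upright: cup radius 28 at rim, 24 at base, 42 high; black handle bar 16 wide (y), 10 high, centre line at z 36, runs along +x to a flat wire eye centred at x 120, z 36 (hole 22, wire 8 thick, 38 over all, hole axis z). Eye centre to far rim of cup 148. Origin: centre of cup underside; z out of the cup's mouth. About 0.14 kg.
- short_scoop_eye (a point): Centre of the hole of the short scoop's eye (scoop x 120, z 36).
- short_scoop_grip (a point): Point on the centre line of the short scoop's handle, 64 from the eye centre towards the cup (scoop x 56, z 36).
- tall_stand: Taller wire stand, fixed, bar 12 thick: uprights at y +-110, crossbar along y at z 235, feet x -50 to 90. Front is -x; origin on the counter midway between uprights. Two slanted pegs on the crossbar: free one at y 50; a like one at y -50 carries a fixed skimmer 55 wide hanging at x -20. 
- tall_peg: Free peg of the taller stand, fixed: round steel bar 10 thick. Origin: where its axis meets the crossbar (height 235); z along the peg, tip at z 75, rising 50 degrees above level towards the stand's front; y level along the crossbar; x up and away from the front.
- tall_peg_tip (a point): Tip of the taller stand's free peg.
- low_stand: Lower wire stand, fixed, bar 12 thick: uprights at y +-110, crossbar along y at z 175, feet x -50 to 90. Front is -x; origin on the counter midway between uprights. Two slanted pegs on the crossbar: free one at y -50; a like one at y 50 carries a fixed slotted turner 55 wide hanging at x -20. 
- low_peg: Free peg of the lower stand, fixed: round steel bar 10 thick. Origin: where its axis meets the crossbar (height 175); z along the peg, tip at z 75, rising 50 degrees above level towards the stand's front; y level along the crossbar; x up and away from the front.
- low_peg_tip (a point): Tip of the lower stand's free peg.
- squeeze_bottle: Clear squeeze bottle, radius 26, 170 high, upright, loose, between the stands; leave alone. Origin: centre of underside.
- spice_tin: Steel tin, radius 21, 65 high, loose, close beside the long scoop; leave alone. Origin: centre of underside.
- ramekin: White ceramic ramekin, radius 26, 38 high, loose, close beside the short scoop; leave alone. Origin: centre of underside.
- oil_can: Aluminium can, radius 34, 160 high, loose, at the outer left or right; leave alone. Origin: centre of underside.
- pepper_mill: Dark wooden pepper mill, radius 26, 160 high, loose, at the outer left or right; leave alone. Origin: centre of underside.
Not all that is in view belongs to the job. What is shaped like the short_scoop but purple is not meant.

How it is judged:
By the outcome, as a careful person would: the job done as asked, in the order asked, and still so for the second after the job is handed in, with the robot touching nothing.
It also fails if it takes over 72 s, if anything falls off the work surface, if the arm or the gripper's body presses on something with over 40 N, if the wrist force passes 120 N, or if a joint passes its speed limit or range.

## Working session

There is one attempt and no reset: what is moved stays moved. The work goes in short steps, Python scripts to look and compute and a tool call to move; the robot and the scene stay as the last step left them, time stands still between calls to the robot, and variables do not carry over. Pictures are saved under pics/ and viewed, at most 10 in all, crops included, and the job is handed in when it is done.

Besides the shell and the picture viewer there is one more tool, called after "Call:" as name(argument=value, ...), one argument or row to a line, values as JSON. drive_tool: Moves the arm, as the interface text tells. Its arguments: {"type":"object","properties":{"deltas":{"type":"array"},"force":{"type":"number"}},"required":["deltas"]}

```bash
mkdir -p pics
cat > h.py <<'E'
import numpy as np, cv2
from scipy.spatial.transform import Rotation as R
from plant import robot
def cam(n):
    d=robot.get_image(n); f=192/np.tan(np.radians(d["vertical_fov"])/2)
    K=np.array([[f,0,d["cx"]],[0,f,d["cy"]],[0,0,1]]); return d["color"],K,np.array(d["extrinsics"])
def save(p,im): cv2.imwrite(p,cv2.cvtColor(im,cv2.COLOR_RGB2BGR))
def ray(K,E,u,v):
    Rm,t=E[:3,:3],E[:3,3]; return -Rm.T@t, Rm.T@np.linalg.inv(K)@[u,v,1]
def atz(K,E,u,v,z):
    c,d=ray(K,E,u,v); return c+d*(z-c[2])/d[2]
def proj(K,E,P):
    P=np.atleast_2d(P)@E[:3,:3].T+E[:3,3]; p=P@K.T; return p[:,:2]/p[:,2:]
E
python3 - <<'E'
from h import *
for n in("top","side"):
    im,K,E=cam(n); np.savez(n+"0.npz",im=im,K=K,E=E); save(f"pics/{n}0.png",cv2.resize(im,(800,600),interpolation=cv2.INTER_CUBIC)); print(n,K[0,0],K[:2,2],(-E[:3,:3].T@E[:3,3]).round(3)); print(E.round(3))
o=robot.get_obs(); print(o["tool_pos"],o["tcp_rot"],o["grip_width"])
E
```

```text
top 450.426276039262 [255.78522656 188.77238838] [0.372 0.002 1.488]
[[ 0.005 -1.     0.009 -0.013]
 [-0.992 -0.006 -0.126  0.556]
 [ 0.126 -0.008 -0.992  1.43 ]
 [ 0.     0.     0.     1.   ]]
side 474.04626909223936 [258.7109978  201.31291321] [ 0.254 -0.963  1.275]
[[ 0.951 -0.308 -0.015 -0.519]
 [-0.236 -0.696 -0.678  0.255]
 [ 0.199  0.649 -0.735  1.511]
 [ 0.     0.     0.     1.   ]]
[ 0.24527233 -0.49158607  0.24435344] [-3.05588597e+00 -7.20088426e-01  9.04898079e-04] 1.003235378668306
```

```bash
ls -la . pics
```

```text
.:
total 1176
drwxr-xr-x  3 agent agent   4096 Dec  3 23:01 .
drwxr-xr-x 23 root  root    4096 Dec  3 23:00 ..
-rw-r--r--  1 agent agent    599 Dec  3 23:01 h.py
drwxr-xr-x  2 agent agent   4096 Dec  3 23:01 pics
-rw-r--r--  1 agent agent 590750 Dec  3 23:01 side0.npz
-rw-r--r--  1 agent agent 590750 Dec  3 23:01 top0.npz

pics:
total 1056
drwxr-xr-x 2 agent agent   4096 Dec  3 23:01 .
drwxr-xr-x 3 agent agent   4096 Dec  3 23:01 ..
-rw-r--r-- 1 agent agent 639483 Dec  3 23:01 side0.png
-rw-r--r-- 1 agent agent 428138 Dec  3 23:01 top0.png
```

View pics/top0.png

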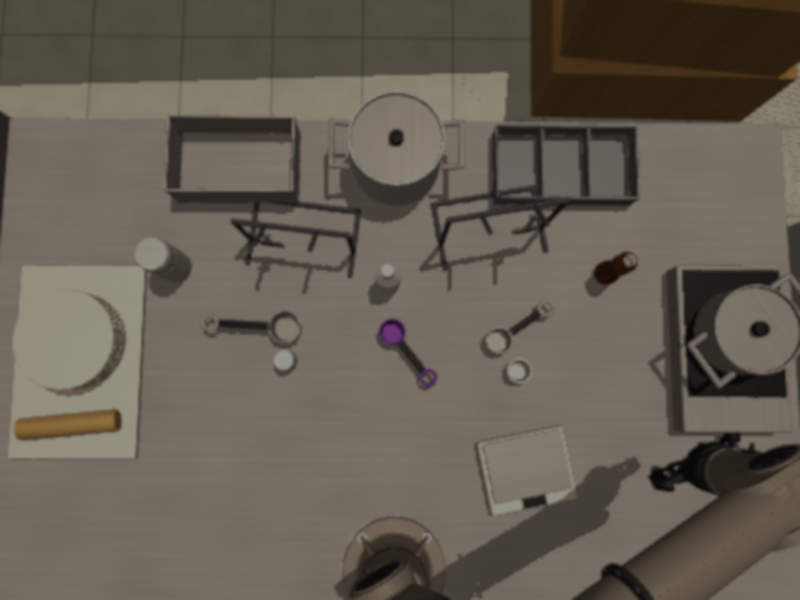

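View pics/side0.png

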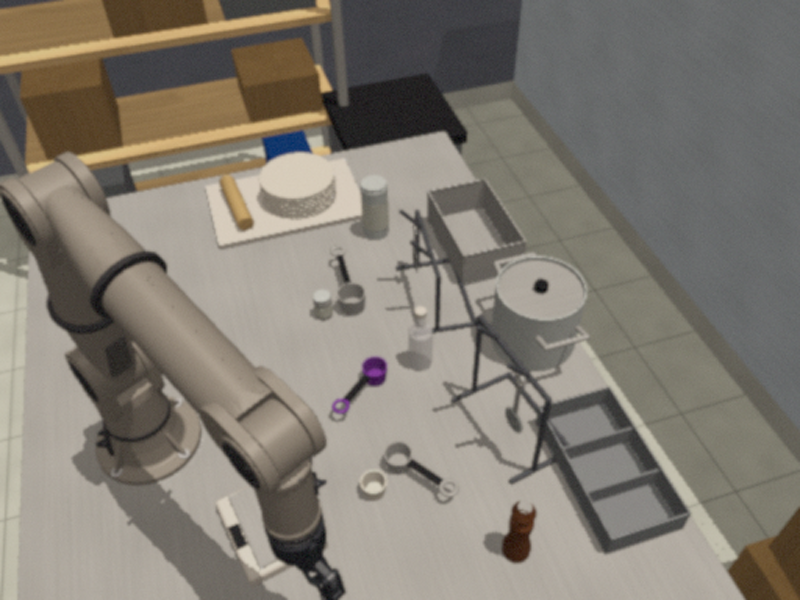

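Top view (800 px scale): long scoop has its cup at (285,329) and eye at (211,325). The short steel scoop has its cup at (497,342) and eye at (545,310). The look-alike to avoid is the purple scoop at (392,332)–(427,378). The stands are at about (300,230) and (495,205), the bottle at (388,275), tin (284,360), ramekin (517,371), can (155,255) and mill (610,268). Next I'll take enlarged crops of both views.

Run:
```python
from h import *
for n,(x0,y0,x1,y1),s in(("top",(125,110,375,250),3.2),("side",(190,110,370,330),2.7)):
    d=np.load(n+"0.npz"); c=d["im"][y0:y1,x0:x1].astype(float); c=np.clip(255*(c/255)**.6,0,255).astype(np.uint8)
    c=cv2.resize(c,None,fx=s,fy=s,interpolation=cv2.INTER_CUBIC)
    for k in range(x0 - x0%20+20,x1,20):
        cv2.line(c,(int((k-x0+.5)*s),0),(int((k-x0+.5)*s),6),(255,0,0),1); cv2.putText(c,str(k),(int((k-x0+.5)*s)-8,16),0,.35,(255,0,0))
    for k in range(y0 - y0%20+20,y1,20):
        cv2.line(c,(0,int((k-y0+.5)*s)),(6,int((k-y0+.5)*s)),(255,0,0),1); cv2.putText(c,str(k),(8,int((k-y0+.5)*s)+4),0,.35,(255,0,0))
    print(c.shape); save(f"pics/{n}_c.png",c)
```

```text
(448, 800, 3)
(594, 486, 3)
```

View pics/top_c.png

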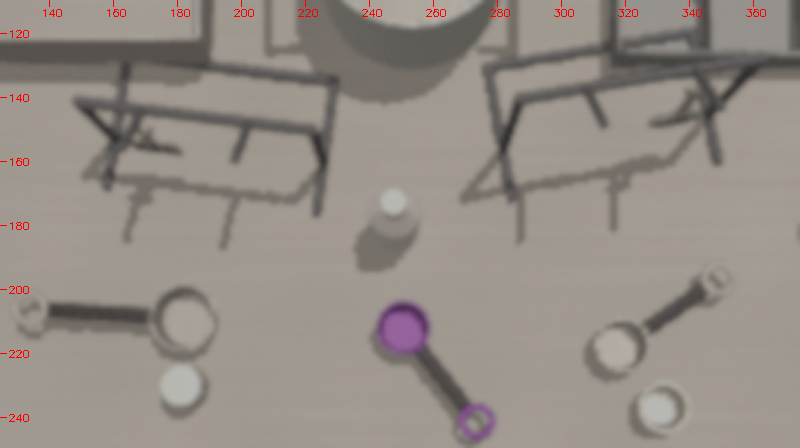

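View pics/side_c.png

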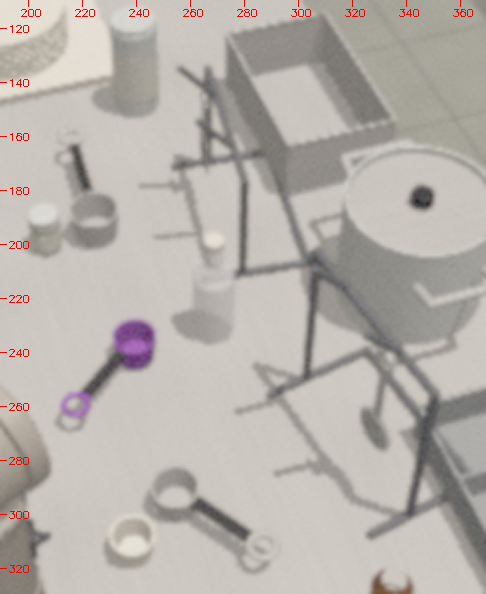

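```bash
cat > fit.py <<'E'
from h import *
from scipy.optimize import least_squares
T=np.load("top0.npz");S=np.load("side0.npz")
t=lambda a:np.array(a)/3.2+[125,110]-.5
s=lambda a:np.array(a)/2.7+[190,110]-.5
c5,s5=np.cos(np.radians(50)),np.sin(np.radians(50))
def model(H,py): return dict(lb=[.09,.11,.006],lf=[-.05,.11,.006],rb=[.09,-.11,.006],rf=[-.05,-.11,.006],cl=[0,.11,H],cr=[0,-.11,H],pb=[0,py,H],pt=[-.075*c5,py,H+.075*s5])
obs={"left":(dict(lb=(127,63),lf=(108,190),rb=(335,80),rf=(317,216),cl=(77,101),cr=(318,131),pb=(246,125),pt=(235,161)),dict(rf=(240,272),rb=(320,258),lf=(180,165),lb=(265,150),cr=(245,182))),
"right":(dict(lb=(488,69),lf=(512,200),rf=(718,164),cl=(519,99),cr=(760,66),pb=(586,90),pt=(603,126)),dict(lf=(268,395),rf=(370,537),cl=(315,262),cr=(437,397)))}
def fit(ob,H,py):
    m=model(H,py)
    def res(p,full=False):
        r=[];Rz=R.from_euler("z",p[2]).as_matrix()
        for D,o,f,n in((T,ob[0],t,"T"),(S,ob[1],s,"S")):
            for k,v in o.items():
                d=proj(D["K"],D["E"],Rz@m[k]+[p[0],p[1],0])[0]-f(v); r.append((n+k,d.round(1)) if full else d)
        return r if full else np.concatenate(r)
    q=least_squares(res,[.7,.1,0],loss="soft_l1",kwargs={}); return q.x,q.cost,res(q.x,True)
if __name__=="__main__":
    for k in obs:
        for H,py in((.235,.05),(.175,-.05)):
            p,c,r=fit(obs[k],H,py); print(k,H,p.round(4),round(c,1)); 
            if c<60: print(*[f"{a}:{b}" for a,b in r])
    def P(n,a,z): D=T if n=="T" else S; return atz(D["K"],D["E"],*(t(a) if n=="T" else s(a)),z)
    for nm,tc,te,sc,se,zr,ze in(("long",(184,318),(31,312),(93,214),(67,150),.05,.048),("short",(620,348),(715,280),(174,492),(262,545),.042,.04)):
        for n,c,e in(("T",tc,te),("S",sc,se)):
            a,b=P(n,c,zr),P(n,e,ze); print(nm,n,a.round(4),b.round(4),np.linalg.norm(a-b).round(4))
    for nm,a,z in(("bottle",(392,201),.17),("tin",(181,385),.065),("ramekin",(660,409),.038)): print(nm,P("T",a,z).round(3))
E
python3 fit.py
```

```text
left 0.235 [ 0.6599  0.1939 -0.076 ] 127.6
left 0.175 [ 0.6652  0.2011 -0.102 ] 24.0
Tlb:[-0.5 -1.6] Tlf:[-0.1 -0.6] Trb:[-0.6 -0. ] Trf:[ 0.3 -1.7] Tcl:[0.1 1. ] Tcr:[-1.6 -0.5] Tpb:[ 0.8 -0.7] Tpt:[-0.1  0.2] Srf:[-12.4   2.6] Srb:[-4.1  1.3] Slf:[-2.7  0.6] Slb:[0.9 0.6] Scr:[ 0.3 -0.2]
right 0.235 [ 0.6866 -0.2047  0.1734] 6.5
Tlb:[0.1 0.1] Tlf:[-0.1 -0.4] Trf:[0.2 0. ] Tcl:[0.4 0.8] Tcr:[ 0.8 -1.3] Tpb:[0.2 0.2] Tpt:[0.7 1.1] Slf:[ 0.8 -0.4] Srf:[-0.  -0.9] Scl:[ 0.4 -3.5] Scr:[-1.6 -0.6]
right 0.175 [ 0.6881 -0.2038  0.1779] 96.1
long T [0.4881 0.226  0.05  ] [0.4934 0.3792 0.048 ] 0.1533
long S [0.4851 0.2185 0.05  ] [0.4836 0.3539 0.048 ] 0.1353
short T [ 0.4611 -0.2107  0.042 ] [ 0.5305 -0.3082  0.04  ] 0.1197
short S [ 0.4595 -0.2215  0.042 ] [ 0.53   -0.3136  0.04  ] 0.1161
bottle [0.588 0.018 0.17 ]
tin [0.421 0.225 0.065]
ramekin [ 0.4   -0.251  0.038]
```

```bash
cat >> h.py <<'E'
def now(pr=True):
    o=robot.get_obs()
    if pr: print("t",round(o["t"],2),"q",np.round(o["joint_positions"],2),"p",np.round(o["tool_pos"],4),"w",round(o["grip_width"],3),"ff",round(float(np.max(o["finger_force"])),1),"F",np.round(o["contact_force"],1))
    return np.array(o["tool_pos"]),R.from_rotvec(o["tcp_rot"])
def go(p,Rt,src=None):
    p0,R0=src or now(); d=R0.inv().apply(np.array(p)-p0)*1000; w=np.degrees((R0.inv()*Rt).as_rotvec())
    print("delta",d.round(1),w.round(1),"rows",max(np.linalg.norm(d)/41.7,np.linalg.norm(w)/7.16).round(1))
def axes(x,z):  # tool axes from world x and z directions
    z=np.array(z,float);z/=np.linalg.norm(z);x=np.array(x,float);x-=z*(x@z);x/=np.linalg.norm(x)
    return R.from_matrix(np.c_[x,np.cross(z,x),z])
u=lambda a:np.array([np.cos(np.radians(a)),np.sin(np.radians(a)),0])
E
python3 -c "
from h import *
go([.491,.316,.16],axes(u(88),[0,0,-1]))"
```

```text
t 0.1 q [ 1.07  0.31  0.01  1.51 -0.    1.32 -0.03] p [ 0.2453 -0.4916  0.2444] w 1.003 ff 0.0 F [-0.6 -1.1 -0.2]
delta [ 580.5 -612.7   85.6] [ -0.1  -0.1 -61.5] rows 20.3
```

Call:
drive_tool(
  deltas=[60,580,-613,20,0,0,-61.5,60,580,-613,20,0,0,-61.5,60,580,-613,20,0,0,-61.5,60,580,-613,20,0,0,-61.5,60,580,-613,20,0,0,-61.5,60,580,-613,20,0,0,-61.5,60,580,-613,20,0,0,-61.5,60,580,-613,20,0,0,-61.5,60,580,-613,20,0,0,-61.5,60,580,-613,20,0,0,-61.5,60,580,-613,20,0,0,-61.5,60,580,-613,20,0,0,-61.5],
)

```text
t: 1.1
tool_pos: [0.3906, -0.012, 0.2333]
tcp_rot: [2.26, 2.182, -0.001]
contact_force: [0.9, 0.2, 0.0]
grip_width: 0.702
finger_force: 0.0
```

```bash
python3 -c "
from h import *
go([.491,.316,.16],axes(u(88),[0,0,-1]))"
```

```text
t 1.1 q [ 0.55  0.01 -0.56  1.9   0.01  1.23 -0.05] p [ 0.3906 -0.012   0.2333] w 0.702 ff 0.0 F [0.9 0.2 0. ]
delta [331.4  88.9  73.1] [ 0.  0. -0.] rows 8.4
```

Call:
drive_tool(
  deltas=[60,331,89,73,0,0,0,60,331,89,73,0,0,0,60,331,89,73,0,0,0,60,331,89,73,0,0,0,60,331,89,73,0,0,0,60,331,89,73,0,0,0,60,331,89,73,0,0,0,60,331,89,73,0,0,0,60,331,89,73,0,0,0,60,331,89,73,0,0,0,60,331,89,73,0,0,0],
)

```text
t: 2.02
tool_pos: [0.4903, 0.3146, 0.1593]
tcp_rot: [-2.256, -2.185, 0.004]
contact_force: [0.3, -0.2, 0.1]
grip_width: 0.701
finger_force: 0.0
```

Run:
```python
from h import *
go([.491,.316,.040],axes(u(88),[0,0,-1]))
im,K,E=cam("side"); np.savez("side1.npz",im=im,K=K,E=E); im2,K2,E2=cam("top")
a=cv2.resize(im[110:260,150:300],(400,400),interpolation=cv2.INTER_CUBIC); b=cv2.resize(im2[150:300,90:240],(400,400),interpolation=cv2.INTER_CUBIC)
save("pics/s1.png",np.hstack([a,b]))
```

```text
t 2.02 q [-0.12  0.53 -0.7   1.53  0.36  1.22 -0.91] p [0.4903 0.3146 0.1593] w 0.701 ff 0.0 F [ 0.3 -0.2  0.1]
delta [  1.6   1.  119.3] [-0.1  0.1  0.2] rows 2.9
```

View pics/s1.png

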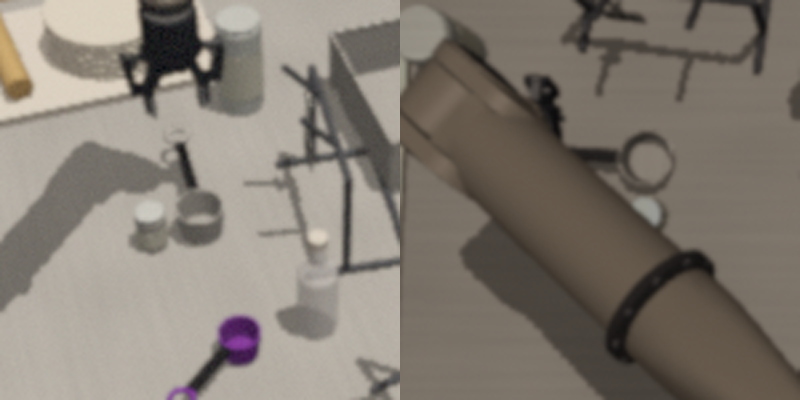

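Side crop (left): the open gripper sits over the handle of the long scoop, between its eye at (176,138) and its cup at (200,212). The tin at (151,215) and the can at (238,40) are clear. I'll descend and grip.

Call:
drive_tool(
  deltas=[60,1.5,1,60,0,0,0,60,1.5,1,119,0,0,0,60,1.5,1,119,0,0,0,60,1.5,1,119,0,0,0,0,1.5,1,119,0,0,0,0,1.5,1,119,0,0,0,0,1.5,1,119,0,0,0,0,1.5,1,119,0,0,0,0,1.5,1,119,0,0,0,0,1.5,1,119,0,0,0,0,1.5,1,119,0,0,0,0,1.5,1,119,0,0,0],
  force=90,
)

```text
t: 3.12
tool_pos: [0.4939, 0.3173, 0.0438]
tcp_rot: [2.258, 2.183, 0.009]
contact_force: [0.4, 2.4, 6.1]
grip_width: 0.161
finger_force: 88.2
```

Call:
drive_tool(
  deltas=[0,0,0,-30,0,0,0,0,0,0,-70,0,0,0,0,0,0,-110,0,0,0,0,-40,0,-150,0,0,0,0,-80,0,-190,0,0,0,0,-120,0,-220,0,0,0,0,-120,0,-220,0,0,0],
)

```text
t: 3.7
tool_pos: [0.4875, 0.1937, 0.2626]
tcp_rot: [2.259, 2.183, -0.001]
contact_force: [0.8, -0.4, -2.2]
grip_width: 0.157
finger_force: 88.5
```

```bash
cat > kin.py <<'E'
from h import *
from scipy.optimize import least_squares
Z=lambda a:R.from_euler("z",a); Y=lambda a:R.from_euler("y",a)
def fk(q,l):
    h,a,b,c=l[:4]; r=Z(-q[0])*Y(q[1]); p=np.array([0,0,h])+r.apply([0,0,a]); r=r*Z(-q[2])*Y(q[3]); p=p+r.apply([0,0,b]); r=r*Z(-q[4])*Y(q[5]); p=p+r.apply([0,0,c]); return p,r*Z(-q[6]+np.pi/2)
D=[([1.066,.311,.014,1.512,-.004,1.319,-.027],[.246,-.492,.245],[-3.056,-.7201,.001]),([.55,.01,-.56,1.9,.01,1.23,-.05],[.3906,-.012,.2333],[2.26,2.182,-.001]),([-.12,.53,-.7,1.53,.36,1.22,-.91],[.4903,.3146,.1593],[-2.256,-2.185,.004])]
LO=np.array([-2.7,-.3,-1.27,.12,-1.44,.2,-3.05]);HI=np.array([2.7,1.91,1.3,2.57,4.58,2.03,3.05])
def ik(p,Rt,l,q0,w=.02):
    def f(q):
        a,r=fk(q,l); return np.r_[(a-p)*10,(r.inv()*Rt).as_rotvec()*2,w*(q-q0)]
    s=least_squares(f,np.clip(q0,LO+.01,HI-.01),bounds=(LO,HI)); a,r=fk(s.x,l); return s.x,np.linalg.norm(a-p)*1000,np.degrees((r.inv()*Rt).magnitude())
E
python3 - <<'E'
from kin import *
o=robot.get_obs(); D.append((o["joint_positions"],o["tool_pos"],o["tcp_rot"]));now()
f=lambda l:np.concatenate([fk(q,l)[0]-p for q,p,_ in D])
s=least_squares(f,[.33,.43,.43,.25]); print(s.x.round(4),(s.fun*1000).round(1)); np.save("l.npy",s.x)
for q,p,w in D: print(np.degrees((fk(q,s.x)[1].inv()*R.from_rotvec(w)).magnitude()).round(2))
E
```

```text
t 3.7 q [ 0.15  0.33 -0.74  1.53  0.23  1.37 -0.64] p [0.4875 0.1937 0.2626] w 0.157 ff 88.5 F [ 0.8 -0.4 -2.2]
[1.3393 0.5034 0.4057 1.4728] [12.7 10.8 -0.4  1.1  7.9  2.2  2.5 -5.1 -0.8  0.8  7.  -0.9]
0.1
0.3
0.46
0.0
```

Call:
drive_tool(
  deltas=[0,0,0,-40,0,7,0,0,0,0,-60,0,14,0,0,0,0,-60,0,21,0,0,0,0,-60,0,28,0,0,0,0,-60,0,35,0,0,0,0,-60,0,40,0,0,0,0,-60,0,40,0],
)

```text
t: 4.28
tool_pos: [0.488, 0.1889, 0.3169]
tcp_rot: [-1.863, -1.777, -0.668]
contact_force: [-0.6, -0.9, -4.2]
grip_width: 0.165
finger_force: 88.5
```

```bash
cat > plan.py <<'E'
from kin import *
import sys
o=robot.get_obs(); D=D+[([.15,.33,-.74,1.53,.23,1.37,-.64],[.4875,.1937,.2626],0),(o["joint_positions"],o["tool_pos"],0)]
f=lambda l:np.concatenate([fk(q,l)[0]-p for q,p,_ in D])
s=least_squares(f,[.33,.43,.43,.25]); l=s.x; np.save("l.npy",l)
now(); print(l.round(3),(s.fun*1000).round(0)); q0=np.array(o["joint_positions"])
tall=dict(yaw=.1734,base=np.array([.678,-.1555,.235]))
ya=np.degrees(tall["yaw"])
for pit in (20,30,40,50):
    z=u(ya)*np.cos(np.radians(pit))-np.array([0,0,np.sin(np.radians(pit))]); Rt=axes([0,0,1],z)
    pk=-u(ya)*.6428+np.array([0,0,.766])
    eye=tall["base"]+pk*.02; g=eye-.064*Rt.as_matrix()[:,0]+.005*z
    best=None
    for q5 in(-1.4,0,1.5,3.1,4.5):
      for q3 in(-.7,0,.7):
       for q7 in(-2,0,2):
        c=ik(g,Rt,l,np.array([.2,.4,q3,1.8,q5,1,q7]))
        if c[1]<8 and c[2]<3:
            v=np.abs(c[0]-q0).max()
            if best is None or v<best[0]: best=(v,c)
    print(pit,g.round(3),best and (best[1][0].round(2),round(best[1][1],1),round(best[1][2],1)))
E
python3 plan.py
```

```text
t 4.28 q [ 0.72  0.27 -0.83  1.68 -0.53  1.23  0.04] p [0.488  0.1889 0.3169] w 0.165 ff 88.5 F [-0.6 -0.9 -4.2]
[0.209 0.503 0.404 0.342] [12. 12. -0. -4. 12.  3.  3.  4. -0. -1.  6. -1.  2.  0. -1.]
20 [ 0.648 -0.161  0.188] (array([ 1.45,  0.85, -1.27,  2.23,  3.31,  0.4 ,  2.33]), np.float64(0.1), np.float64(0.1))
30 [ 0.638 -0.162  0.192] (array([ 1.4 ,  0.59, -1.15,  2.17,  3.69,  0.2 ,  1.74]), np.float64(0.4), np.float64(0.4))
40 [ 0.629 -0.164  0.198] (array([ 0.83,  0.28, -0.38,  2.06, -1.36,  0.41,  0.29]), np.float64(0.1), np.float64(0.1))
50 [ 0.62  -0.166  0.205] (array([ 0.76,  0.25, -0.35,  1.94, -0.69,  0.47, -0.41]), np.float64(0.0), np.float64(0.0))
```

```bash
cat > peg.py <<'E'
from kin import *
l=np.load("l.npy")
PEG=dict(tall=(9.93,np.array([.678,-.1555,.235])),low=(-5.84,np.array([.660,.151,.175])))
def pose(peg,s,pit,eye_t=(.063,0,-.003)):
    ya,b=PEG[peg]; c,si=np.cos(np.radians(pit)),np.sin(np.radians(pit))
    Rt=axes([0,0,1],u(ya)*c-np.array([0,0,si])); pk=-u(ya)*.6428+np.array([0,0,.766])
    return b+pk*s-Rt.apply(eye_t),Rt
def path(wps,q):
    for p,Rt in wps:
        c=ik(p,Rt,l,q); q=c[0]; print("  ik",np.round(p,3),q.round(2),round(c[1],1),round(c[2],1))
E
python3 - <<'E'
from peg import *
q=np.array(robot.get_obs()["joint_positions"])
for pit in(42,47):
    g,Rt=pose("tall",.11,pit); print(pit,g.round(3))
    path([(np.array([.48,-.1,.37]),Rt),(g,Rt),pose("tall",.06,pit),pose("tall",.015,pit)],q)
    go([.48,-.1,.37],Rt)
E
```

```text
42 [ 0.569 -0.175  0.27 ]
  ik [ 0.48 -0.1   0.37] [ 1.06 -0.27 -0.37  2.06 -0.92  0.92 -0.3 ] 0.0 0.0
  ik [ 0.569 -0.175  0.27 ] [ 0.99  0.09 -0.42  2.04 -1.01  0.6  -0.07] 0.0 0.0
  ik [ 0.601 -0.169  0.232] [ 0.95  0.19 -0.46  2.04 -1.08  0.47  0.01] 0.0 0.0
  ik [ 0.629 -0.164  0.198] [ 0.93  0.29 -0.51  2.04 -1.17  0.36  0.1 ] 0.0 0.0
t 4.28 q [ 0.72  0.27 -0.83  1.68 -0.53  1.23  0.04] p [0.488  0.1889 0.3169] w 0.165 ff 88.5 F [-0.6 -0.9 -4.2]
delta [-187.7    4.4 -226. ] [-54.1   7.2  55.6] rows 10.9
47 [ 0.565 -0.175  0.274]
  ik [ 0.48 -0.1   0.37] [ 1.08 -0.25 -0.43  1.99 -0.78  0.95 -0.44] 0.0 0.0
  ik [ 0.565 -0.175  0.274] [ 1.01  0.09 -0.47  1.97 -0.77  0.64 -0.32] 0.0 0.0
  ik [ 0.597 -0.17   0.236] [ 0.95  0.19 -0.49  1.98 -0.78  0.51 -0.31] 0.0 0.0
  ik [ 0.625 -0.165  0.201] [ 0.9   0.28 -0.51  1.97 -0.78  0.4  -0.3 ] 0.0 0.0
t 4.28 q [ 0.72  0.27 -0.83  1.68 -0.53  1.23  0.04] p [0.488  0.1889 0.3169] w 0.165 ff 88.5 F [-0.6 -0.9 -4.2]
delta [-187.7    4.4 -226. ] [-51.6   2.9  57.9] rows 10.8
```

Good, feasible with pitch 45.

Call:
drive_tool(
  deltas=[0,-30,0,-70,0,0,0,0,-188,4,-226,-53,5,57,0,-188,4,-226,-53,5,57,0,-188,4,-226,-53,5,57,0,-188,4,-226,-53,5,57,0,-188,4,-226,-53,5,57,0,-188,4,-226,-53,5,57,0,-188,4,-226,-53,5,57,0,-188,4,-226,-53,5,57,0,-188,4,-226,-53,5,57,0,-188,4,-226,-53,5,57,0,-188,4,-226,-53,5,57],
)

```text
t: 5.28
tool_pos: [0.4791, -0.0938, 0.3717]
tcp_rot: [-2.809, -0.336, -1.165]
contact_force: [-0.7, -0.7, -3.0]
grip_width: 0.161
finger_force: 88.8
```

```bash
python3 -c "
from peg import *
g,Rt=pose('tall',.12,45); go(g,Rt)"
```

```text
t 5.28 q [ 1.1  -0.29 -0.45  2.04 -0.88  0.98 -0.33] p [ 0.4791 -0.0938  0.3717] w 0.161 ff 88.8 F [-0.7 -0.7 -3. ]
delta [-22.9  98.2 107.5] [-2.2  0.   2.8] rows 3.5
```

Call:
drive_tool(
  deltas=[0,-23,98,107,-2.2,0,2.8,0,-23,98,107,-2.2,0,2.8,0,-23,98,107,-2.2,0,2.8,0,-23,98,107,-2.2,0,2.8,0,-23,98,107,-2.2,0,2.8,0,-23,98,107,-2.2,0,2.8],
)

```text
t: 5.78
tool_pos: [0.5633, -0.1721, 0.2803]
tcp_rot: [-2.819, -0.26, -1.171]
contact_force: [0.3, 0.7, -2.4]
grip_width: 0.161
finger_force: 88.7
```

```bash
cat > look.py <<'E'
import sys
from peg import *
peg=sys.argv[1]; name=sys.argv[2]; p,Rt=now(); out=[]
ya,b=PEG[peg]; pk=-u(ya)*.6428+np.array([0,0,.766])
for n in("top","side"):
    im,K,E=cam(n); np.savez(name+n+".npz",im=im,K=K,E=E)
    pts=np.array([b,b+pk*.075,p+Rt.apply([.063,0,-.003]),p]); px=proj(K,E,pts); print(n,px.round(1).tolist())
    x0,y0=(px[:3].mean(0)-[40,45]).astype(int); x0=min(max(x0,0),432);y0=min(max(y0,0),294)
    c=im[y0:y0+90,x0:x0+80].astype(float); c=(255*(c/255)**.6).astype(np.uint8); s=5
    c=cv2.resize(c,None,fx=s,fy=s,interpolation=cv2.INTER_CUBIC)
    for k in range(x0-x0%10+10,x0+80,10): cv2.putText(c,str(k),(int((k-x0+.5)*s)-8,10),0,.3,(255,0,0)); cv2.line(c,(int((k-x0+.5)*s),12),(int((k-x0+.5)*s),16),(255,0,0))
    for k in range(y0-y0%10+10,y0+90,10): cv2.putText(c,str(k),(6,int((k-y0+.5)*s)+4),0,.3,(255,0,0)); cv2.line(c,(0,int((k-y0+.5)*s)),(5,int((k-y0+.5)*s)),(255,0,0))
    out.append(c)
save(f"pics/{name}.png",np.hstack(out))
E
python3 look.py tall L1
```

```text
t 5.78 q [ 1.08  0.06 -0.54  2.   -0.86  0.64 -0.25] p [ 0.5633 -0.1721  0.2803] w 0.161 ff 88.7 F [ 0.3  0.7 -2.4]
top [[307.8, 137.8], [313.7, 150.0], [315.9, 156.8], [316.4, 175.2]]
side [[317.6, 216.5], [304.4, 209.2], [296.4, 203.1], [282.5, 220.1]]
```

View pics/L1.png

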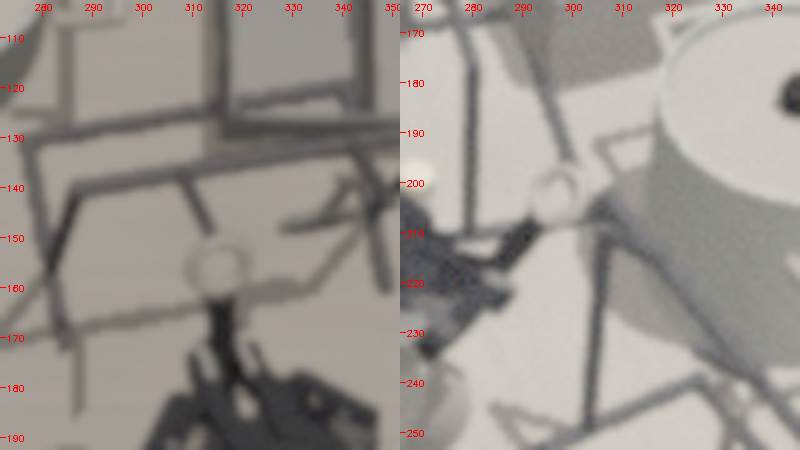

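Top crop: the eye is at (315,156.6) and the peg runs from (308,138) to its tip at (313.8,149.2), so the eye is about 2 px left of the peg line. In the side crop the eye is at (296.8,202.4), as predicted. I'll correct this sideways before threading.

```bash
python3 -c "
from peg import *
e=(.063,-.0025,-.003)
for s in(.09,.055,.02): go(*pose('tall',s,46,e))"
```

```text
t 5.88 q [ 1.08  0.06 -0.54  2.   -0.86  0.64 -0.24] p [ 0.5633 -0.1722  0.2823] w 0.162 ff 88.7 F [ 0.8  0.4 -2.6]
delta [-6.9  6.1 27.5] [-0.6 -1.3  0.4] rows 0.7
t 5.88 q [ 1.08  0.06 -0.54  2.   -0.86  0.64 -0.24] p [ 0.5633 -0.1722  0.2823] w 0.162 ff 88.7 F [ 0.8  0.4 -2.6]
delta [-10.1   6.4  62.4] [-0.6 -1.3  0.4] rows 1.5
t 5.88 q [ 1.08  0.06 -0.54  2.   -0.86  0.64 -0.24] p [ 0.5633 -0.1722  0.2823] w 0.162 ff 88.7 F [ 0.8  0.4 -2.6]
delta [-13.3   6.8  97.2] [-0.6 -1.3  0.4] rows 2.4
```

Call:
drive_tool(
  deltas=[0,-7,5,10,0,-1,0,0,-7,5,20,0,-1,0,0,-7,5,27,0,-1,0,0,-7,5,27,0,-1,0,0,-7,5,27,0,-1,0],
)

```text
t: 6.3
tool_pos: [0.578, -0.1757, 0.2583]
tcp_rot: [-2.833, -0.26, -1.153]
contact_force: [0.0, 0.3, -2.3]
grip_width: 0.16
finger_force: 88.7
```

```bash
python3 -c "
from peg import *
e=(.063,-.0025,-.003)
for s in(.09,.055,.02): go(*pose('tall',s,46,e))"; python3 look.py tall L2
```

```text
t 6.3 q [ 1.05  0.12 -0.55  1.99 -0.82  0.58 -0.27] p [ 0.578  -0.1757  0.2583] w 0.16 ff 88.7 F [ 0.   0.3 -2.3]
delta [ 0.4 -0.1  0.9] [-0.5 -0.3  0.3] rows 0.1
t 6.3 q [ 1.05  0.12 -0.55  1.99 -0.82  0.58 -0.27] p [ 0.578  -0.1757  0.2583] w 0.16 ff 88.7 F [ 0.   0.3 -2.3]
delta [-2.2  0.2 35.8] [-0.5 -0.3  0.3] rows 0.9
t 6.3 q [ 1.05  0.12 -0.55  1.99 -0.82  0.58 -0.27] p [ 0.578  -0.1757  0.2583] w 0.16 ff 88.7 F [ 0.   0.3 -2.3]
delta [-4.8  0.5 70.7] [-0.5 -0.3  0.3] rows 1.7
t 6.3 q [ 1.05  0.12 -0.55  1.99 -0.82  0.58 -0.27] p [ 0.578  -0.1757  0.2583] w 0.16 ff 88.7 F [ 0.   0.3 -2.3]
top [[307.8, 137.8], [313.7, 150.0], [315.9, 152.8], [316.5, 171.2]]
side [[317.6, 216.5], [304.4, 209.2], [301.8, 208.3], [287.8, 224.9]]
```

View pics/L2.png

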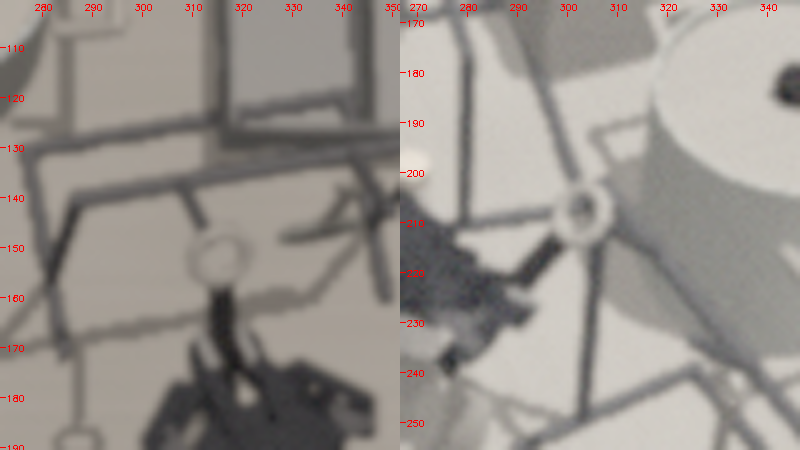

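The eye is on the peg line (top (315.2,152), side (302,207.6)), with the dark peg tip showing in the hole. Next I'll thread it down the peg.

Call:
drive_tool(
  deltas=[0,0,0,12,0,0,0,0,-1,0,24,0,0,0,0,-2,0,36,0,0,0,0,-2,0,36,0,0,0],
)

```text
t: 6.73
tool_pos: [0.601, -0.1716, 0.2293]
tcp_rot: [-2.833, -0.257, -1.15]
contact_force: [-0.3, -0.1, -1.6]
grip_width: 0.16
finger_force: 88.7
```

Call:
drive_tool(
  deltas=[0,-1,0,12,0,0,0,0,-2,0,24,0,0,0,0,-2.5,0,34,0,0,0,0,-2.5,0,34,0,0,0],
)

```text
t: 7.07
tool_pos: [0.6227, -0.1678, 0.2034]
tcp_rot: [-2.833, -0.257, -1.15]
contact_force: [0.2, 0.2, -2.7]
grip_width: 0.161
finger_force: 88.7
```

Run:
```python
from peg import *
e=(.063,-.0025,-.003)
for pit in(46,40,36,32): go(*pose('tall',.02,pit,e))
q=np.array(robot.get_obs()["joint_positions"])
path([pose('tall',.02,p,e) for p in(46,42,38,34,30,26)],q)
```

```text
t 7.07 q [ 0.96  0.28 -0.58  1.98 -0.81  0.39 -0.26] p [ 0.6227 -0.1678  0.2034] w 0.161 ff 88.7 F [ 0.2  0.2 -2.7]
delta [ 1.1 -0.1 -0.4] [-0.6 -0.2  0.2] rows 0.1
t 7.07 q [ 0.96  0.28 -0.58  1.98 -0.81  0.39 -0.26] p [ 0.6227 -0.1678  0.2034] w 0.161 ff 88.7 F [ 0.2  0.2 -2.7]
delta [ 1.7 -0.   6.2] [-0.6  5.8  0.2] rows 0.8
t 7.07 q [ 0.96  0.28 -0.58  1.98 -0.81  0.39 -0.26] p [ 0.6227 -0.1678  0.2034] w 0.161 ff 88.7 F [ 0.2  0.2 -2.7]
delta [ 2.5  0.  10.5] [-0.6  9.8  0.1] rows 1.4
t 7.07 q [ 0.96  0.28 -0.58  1.98 -0.81  0.39 -0.26] p [ 0.6227 -0.1678  0.2034] w 0.161 ff 88.7 F [ 0.2  0.2 -2.7]
delta [ 3.6  0.1 14.8] [-0.6 13.8  0.1] rows 1.9
  ik [ 0.623 -0.168  0.204] [ 0.96  0.28 -0.57  1.98 -0.8   0.39 -0.26] 0.0 0.0
  ik [ 0.626 -0.167  0.201] [ 1.12  0.32 -0.75  2.03 -0.99  0.3  -0.04] 0.0 0.0
  ik [ 0.63  -0.166  0.199] [ 1.27  0.4  -0.94  2.08 -1.27  0.2   0.29] 0.0 0.0
  ik [ 0.634 -0.166  0.196] [ 1.32  0.46 -1.    2.09 -1.44  0.2   0.5 ] 2.3 2.1
  ik [ 0.637 -0.165  0.194] [ 1.37  0.53 -1.06  2.08 -1.44  0.2   0.56] 5.4 5.0
  ik [ 0.641 -0.164  0.192] [ 1.42  0.61 -1.12  2.07 -1.44  0.2   0.63] 8.3 7.7
```

Call:
drive_tool(
  deltas=[0,0.5,0,2,0,2,0,0,1,0,4,0,4,0,0,1.5,0,6,0,6,0,0,2,0,8.5,0,8,0,0,2,0,8.5,0,8,0,0,2,0,8.5,0,8,0],
)

```text
t: 7.57
tool_pos: [0.6294, -0.1686, 0.1995]
tcp_rot: [-2.738, -0.242, -1.342]
contact_force: [-0.3, -0.5, -2.7]
grip_width: 0.163
finger_force: 88.8
```

Call:
drive_tool(
  deltas=[0,0,0,0,0,0,0,0,0,0,0,0,0,0,0,0,0,0,0,0,0,0,0,0,0,0,0,0,0,0,0,0,0,0,0,0,0,0,0,0,0,0,0,0,0,0,0,0],
  force=20,
)

```text
$.deltas: bad value
```

Call:
drive_tool(
  deltas=[0,0,0,0,0,0,0,0,0,0,0,0,0,0,0,0,0,0,0,0,0,0,0,0,0,0,0,0,14,0,0,0,0,0,0,14,0,0,0,0,0,0,15,0,0,0,0,0,0,15,0,0,0,0,0,0,16,0,0,0,0,0,0,16,0,0,0,0,0,0],
  force=20,
)

```text
t: 8.4
tool_pos: [0.6302, -0.1671, 0.1999]
tcp_rot: [-2.737, -0.248, -1.343]
contact_force: [1.5, 0.7, -0.8]
grip_width: 0.182
finger_force: 1.1
```

Call:
drive_tool(
  deltas=[18,0,0,0,0,0,0,20,0,0,0,0,0,0,24,0,0,0,0,0,0,28,0,0,0,0,0,0,32,0,0,0,0,0,0,40,0,0,0,0,0,0,40,0,0,0,0,0,0,40,0,0,0,0,0,0],
)

```text
t: 9.07
tool_pos: [0.63, -0.1672, 0.1997]
tcp_rot: [-2.737, -0.248, -1.343]
contact_force: [-0.2, 0.6, 0.5]
grip_width: 0.467
finger_force: 0.0
```

Run:
```python
from peg import *
now(); im,K,E=cam("side"); im2,_,_=cam("top")
a=cv2.resize(im[170:290,240:360],(400,400),interpolation=cv2.INTER_CUBIC); b=cv2.resize(im2[100:220,260:380],(400,400),interpolation=cv2.INTER_CUBIC)
save("pics/r1.png",np.hstack([a,b]))
```

```text
t 9.07 q [ 1.26  0.4  -0.91  2.07 -1.25  0.24  0.28] p [ 0.63   -0.1672  0.1997] w 0.467 ff 0.0 F [-0.2  0.6  0.5]
```

View pics/r1.png

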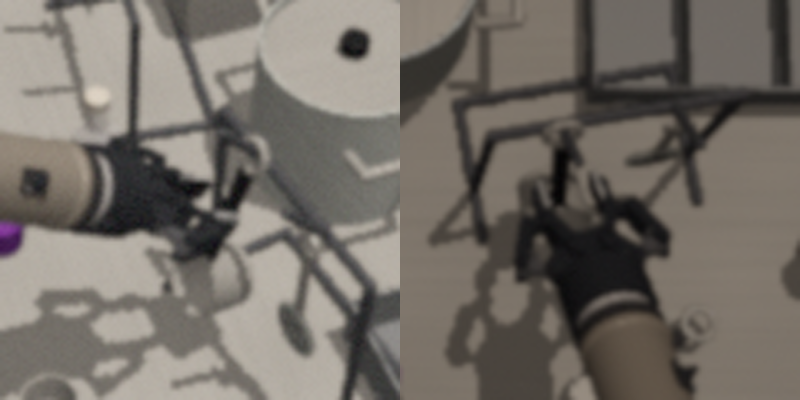

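The eye sits on the tall peg near the crossbar, and the handle hangs free between the open fingers. I'll back out along the tool axis.

Call:
drive_tool(
  deltas=[44,0,0,-8,0,0,0,44,0,0,-20,0,0,0,44,0,0,-35,0,0,0,44,0,0,-55,0,0,0,44,0,0,-80,0,0,0,44,0,0,-110,0,0,0,44,0,0,-140,0,0,0,44,0,0,-160,0,0,0],
)

```text
t: 9.83
tool_pos: [0.5043, -0.1909, 0.2987]
tcp_rot: [-2.74, -0.248, -1.343]
contact_force: [-0.1, 0.4, 0.1]
grip_width: 0.511
finger_force: 0.0
```

Run:
```python
from peg import *
now(); im,K,E=cam("side"); im2,_,_=cam("top")
a=cv2.resize(im[170:290,240:360],(400,400),interpolation=cv2.INTER_CUBIC); b=cv2.resize(im2[100:220,260:380],(400,400),interpolation=cv2.INTER_CUBIC)
save("pics/r2.png",np.hstack([a,b]))
# short scoop: grip pose, options for tool x
c=np.array([.461,-.211]);e=np.array([.5305,-.308]); d=(e-c)/np.linalg.norm(e-c); g=np.r_[e-.064*d,.040]; ang=np.degrees(np.arctan2(d[1],d[0])); print("grip",g.round(4),ang)
q=np.array(robot.get_obs()["joint_positions"])
for a in(ang,ang+180): 
    print(a); path([(g+[0,0,.2],axes(u(a),[0,0,-1])),(g,axes(u(a),[0,0,-1]))],q)
q=np.array([.3,.1,-.3,2,-.9,.6,0])
print("low up"); path([pose("low",s,p) for s,p in((.12,45),(.02,45),(.02,38))],q)
def pd(s,p):
    a,r=pose("low",s,p); r2=r*Z(np.pi); ya,b=PEG["low"]; pk=-u(ya)*.6428+np.array([0,0,.766]); return b+pk*s-r2.apply([-.063,0,-.003]),r2
print("low down")
for q7 in (-2.5,0,2.5): path([pd(s,p) for s,p in((.12,45),(.02,45),(.02,38))],np.array([.3,.1,-.3,2,-.9,.6,q7]))
```

```text
t 9.83 q [ 1.57 -0.05 -0.78  2.13 -1.17  0.83  0.14] p [ 0.5043 -0.1909  0.2987] w 0.511 ff 0.0 F [-0.1  0.4  0.1]
grip [ 0.4932 -0.256   0.04  ] -54.37859730973333
-54.37859730973333
  ik [ 0.493 -0.256  0.24 ] [ 0.66  0.34 -0.24  1.49  0.08  1.32 -2.12] 0.0 0.0
  ik [ 0.493 -0.256  0.04 ] [ 0.63  0.53 -0.21  1.76  0.14  0.87 -2.16] 0.0 0.0
125.62140269026668
  ik [ 0.493 -0.256  0.24 ] [ 0.96  0.4  -0.69  1.49  0.25  1.34  0.87] 0.0 0.0
  ik [ 0.493 -0.256  0.04 ] [ 0.89  0.59 -0.59  1.76  0.4   0.92  0.75] 0.0 0.0
low up
  ik [0.541 0.163 0.22 ] [-1.09  0.08  0.56  2.16  1.03  0.46 -3.05] 0.3 0.4
  ik [0.605 0.157 0.144] [-0.99  0.34  0.65  2.1   1.    0.2  -3.05] 2.6 2.3
  ik [0.611 0.156 0.139] [-1.13  0.41  0.8   2.08  0.95  0.2  -3.05] 9.2 8.3
low down
  ik [0.541 0.163 0.22 ] [ 0.89  0.03 -1.    2.28 -1.44  0.2  -3.05] 36.8 29.3
  ik [0.605 0.157 0.144] [ 0.1   0.26 -0.19  2.15 -1.44  0.2  -3.05] 31.8 28.3
  ik [0.611 0.156 0.139] [ 0.07  0.27 -0.16  2.13 -1.44  0.2  -3.05] 32.8 29.6
  ik [0.541 0.163 0.22 ] [-0.11  0.08 -0.48  2.16  1.15  0.54 -0.02] 0.0 0.0
  ik [0.605 0.157 0.144] [-0.11  0.31 -0.42  2.14  1.59  0.52 -0.39] 0.0 0.0
  ik [0.611 0.156 0.139] [-0.1   0.36 -0.47  2.22  1.94  0.66 -0.75] 0.0 0.0
  ik [0.541 0.163 0.22 ] [-0.2   0.08 -0.38  2.16  1.14  0.54 -0.01] 0.1 0.1
  ik [0.605 0.157 0.144] [-0.19  0.3  -0.33  2.14  1.58  0.49 -0.39] 0.0 0.0
  ik [0.611 0.156 0.139] [-0.17  0.35 -0.39  2.22  1.94  0.63 -0.77] 0.0 0.0
```

View pics/r2.png

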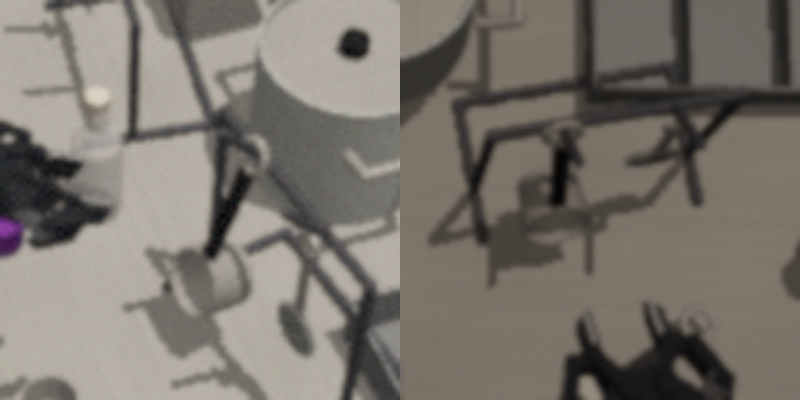

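The long scoop hangs from the peg's lower end by the crossbar, mouth forward, with the gripper clear. On to the short steel scoop, which I'll grasp with tool x towards the cup.

```bash
python3 -c "
from peg import *
go([.493,-.256,.22],axes(u(125.6),[0,0,-1]))"
```

```text
t 9.93 q [ 1.57 -0.05 -0.78  2.13 -1.17  0.82  0.15] p [ 0.5046 -0.1932  0.2992] w 0.518 ff 0.0 F [-0.1 -0.8  0.6]
delta [-76.5  59.6  30.8] [  52.1  -32.7 -106.1] rows 17.1
```

Call:
drive_tool(
  deltas=[44,-76,60,31,52,-33,-106,44,-76,60,31,52,-33,-106,44,-76,60,31,52,-33,-106,44,-76,60,31,52,-33,-106,44,-76,60,31,52,-33,-106,44,-76,60,31,52,-33,-106,44,-76,60,31,52,-33,-106,44,-76,60,31,52,-33,-106,44,-76,60,31,52,-33,-106,44,-76,60,31,52,-33,-106,44,-76,60,31,52,-33,-106,44,-76,60,31,52,-33,-106],
)

```text
t: 10.93
tool_pos: [0.4959, -0.2526, 0.2174]
tcp_rot: [-2.092, -2.248, -0.489]
contact_force: [0.6, 1.2, -1.7]
grip_width: 0.517
finger_force: 0.0
```

```bash
python3 -c "
from peg import *
go([.493,-.256,.22],axes(u(125.6),[0,0,-1]))"
```

```text
t 10.93 q [ 1.17  0.43 -0.73  1.57 -0.04  1.19  0.58] p [ 0.4959 -0.2526  0.2174] w 0.517 ff 0.0 F [ 0.6  1.2 -1.7]
delta [-2.4 -2.5 -3.8] [ 15.5 -10.  -31.2] rows 5.1
```

Call:
drive_tool(
  deltas=[44,-1,0,0,15.5,-10,-31.2,44,-1,0,0,15.5,-10,-31.2,44,-1,0,0,15.5,-10,-31.2,44,-1,0,0,15.5,-10,-31.2,44,-1,0,0,15.5,-10,-31.2,44,-1,0,0,15.5,-10,-31.2,44,-1,0,0,15.5,-10,-31.2],
)

```text
t: 11.52
tool_pos: [0.4962, -0.2514, 0.2173]
tcp_rot: [-1.44, -2.79, -0.006]
contact_force: [0.0, 0.1, 0.1]
grip_width: 0.515
finger_force: 0.0
```

```bash
python3 -c "
from peg import *
go([.4932,-.256,.12],axes(u(125.6),[0,0,-1]));go([.4932,-.256,.04],axes(u(125.6),[0,0,-1]))"
```

```text
t 11.52 q [ 0.98  0.44 -0.76  1.52  0.3   1.31  0.81] p [ 0.4962 -0.2514  0.2173] w 0.515 ff 0.0 F [0.  0.1 0.1]
delta [-2.4 -5.3 97.3] [ 0.2 -0.2 -0.2] rows 2.3
t 11.52 q [ 0.98  0.44 -0.76  1.52  0.3   1.31  0.81] p [ 0.4962 -0.2514  0.2173] w 0.515 ff 0.0 F [0.  0.1 0.1]
delta [ -2.7  -5.6 177.3] [ 0.2 -0.2 -0.2] rows 4.3
```

Call:
drive_tool(
  deltas=[44,-2.5,-5.5,40,0,0,0,44,-2.5,-5.5,80,0,0,0,44,-2.5,-5.5,120,0,0,0,44,-2.5,-5.5,120,0,0,0],
)

```text
t: 11.85
tool_pos: [0.4844, -0.2586, 0.0895]
tcp_rot: [-1.443, -2.77, -0.002]
contact_force: [-1.8, -0.0, -1.0]
grip_width: 0.514
finger_force: 0.0
```

Run:
```python
from peg import *
go([.4932,-.256,.034],axes(u(125.6),[0,0,-1]))
im,K,E=cam("side"); im2,_,_=cam("top")
a=cv2.resize(im[250:350,215:315],(400,400),interpolation=cv2.INTER_CUBIC); b=cv2.resize(im2[160:260,280:380],(400,400),interpolation=cv2.INTER_CUBIC)
save("pics/s2.png",np.hstack([a,b]))
```

```text
t 11.85 q [ 0.96  0.56 -0.7   1.69  0.4   1.06  0.74] p [ 0.4844 -0.2586  0.0895] w 0.514 ff 0.0 F [-1.8 -0.  -1. ]
delta [-3.9  9.1 55.4] [-0.4 -1.  -0.6] rows 1.3
```

View pics/s2.png

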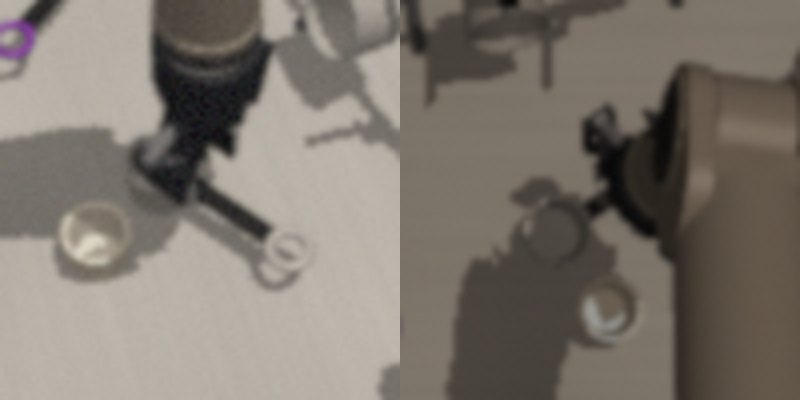

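The side crop shows the short steel scoop (eye at (288,250), cup just left of the fingers) under the gripper, with the ramekin at (95,235) clear. I'll let it settle, then close.

Call:
drive_tool(
  deltas=[44,0,0,0,0,0,0,44,0,0,0,0,0,0,44,0,0,0,0,0,0,44,0,0,0,0,0,0],
)

```text
t: 12.28
tool_pos: [0.4931, -0.2597, 0.1001]
tcp_rot: [1.444, 2.786, 0.001]
contact_force: [-0.3, -0.9, 0.1]
grip_width: 0.518
finger_force: 0.0
```

```bash
python3 -c "
from peg import *
go([.4932,-.256,.034],axes(u(125.6),[0,0,-1]))"
```

```text
t 12.28 q [ 0.96  0.55 -0.71  1.67  0.4   1.06  0.74] p [ 0.4931 -0.2597  0.1001] w 0.518 ff 0.0 F [-0.3 -0.9  0.1]
delta [ 3.1  2.  66.1] [ 0.1  0.1 -0.4] rows 1.6
```

Call:
drive_tool(
  deltas=[44,3,2,22,0,0,0,44,3,2,44,0,0,0,44,3,2,65,0,0,0,44,3,2,65,0,0,0,44,3,2,65,0,0,0,0,3,2,65,0,0,0,0,3,2,65,0,0,0,0,3,2,65,0,0,0,0,3,2,65,0,0,0,0,3,2,65,0,0,0,0,3,2,65,0,0,0],
  force=90,
)

```text
t: 13.2
tool_pos: [0.4934, -0.2562, 0.0349]
tcp_rot: [1.444, 2.786, 0.001]
contact_force: [0.9, -0.9, 7.7]
grip_width: 0.162
finger_force: 88.1
```

Call:
drive_tool(
  deltas=[0,0,0,-30,0,0,0,0,0,0,-70,0,0,0,0,0,0,-110,0,0,0,0,0,0,-150,0,0,0,0,0,0,-190,0,0,0,0,0,0,-230,0,0,0,0,0,0,-260,0,0,0,0,0,0,-260,0,0,0],
)

```text
t: 13.87
tool_pos: [0.4951, -0.2561, 0.3003]
tcp_rot: [1.44, 2.778, 0.002]
contact_force: [0.7, 0.2, -1.3]
grip_width: 0.162
finger_force: 88.6
```

```bash
cat >> peg.py <<'E'
def pd(s,p,e=(-.063,0,-.003)):
    a,r=pose("low",s,p); r2=r*Z(np.pi); ya,b=PEG["low"]; pk=-u(ya)*.6428+np.array([0,0,.766]); return b+pk*s-r2.apply(e),r2
E
python3 - <<'E'
from peg import *
p0,R0=now(); q=np.array(robot.get_obs()["joint_positions"])
Rt=pd(.12,45)[1]; w=(R0.inv()*Rt).as_rotvec(); print(np.degrees(w))
A=np.array([.44,-.02,.37])
Rs=[R0*R.from_rotvec(w*k) for k in(.25,.5,.75,1)]
print([r.apply([0,0,1]).round(2) for r in Rs])
path([(p0+(A-p0)*k,r) for k,r in zip((.25,.5,.75,1),Rs)]+[pd(.12,45),pd(.06,45),pd(.02,45),pd(.02,38),pd(.02,30)],q)
go(A,Rt)
E
```

```text
t 13.87 q [ 0.99  0.39 -0.78  1.38  0.27  1.47  0.84] p [ 0.4951 -0.2561  0.3003] w 0.162 ff 88.6 F [ 0.7  0.2 -1.3]
[-19.07610684 -41.45224533 -46.34610212]
[array([ 0.19, -0.09, -0.98]), array([ 0.38, -0.13, -0.92]), array([ 0.55, -0.12, -0.83]), array([ 0.7 , -0.07, -0.71])]
  ik [ 0.481 -0.197  0.318] [ 1.09  0.13 -0.81  1.62  0.13  1.23  1.08] 0.0 0.0
  ik [ 0.468 -0.138  0.335] [ 1.05 -0.13 -0.68  1.81 -0.11  1.02  1.42] 0.0 0.0
  ik [ 0.454 -0.079  0.353] [ 0.73 -0.3  -0.41  1.98 -0.22  0.84  1.63] 0.0 0.0
  ik [ 0.44 -0.02  0.37] [-0.05 -0.3  -0.    2.    0.17  0.79  1.33] 20.4 7.1
  ik [0.541 0.163 0.22 ] [-0.4   0.07 -0.17  2.16  1.12  0.52  0.  ] 0.1 0.0
  ik [0.579 0.159 0.174] [-0.4   0.2  -0.12  2.16  1.37  0.44 -0.23] 0.0 0.0
  ik [0.605 0.157 0.144] [-0.39  0.29 -0.09  2.14  1.55  0.41 -0.39] 0.0 0.0
  ik [0.611 0.156 0.139] [-0.35  0.33 -0.17  2.22  1.97  0.56 -0.82] 0.0 0.0
  ik [0.618 0.155 0.134] [-0.34  0.42 -0.22  2.29  2.22  0.79 -1.1 ] 0.0 0.0
t 13.87 q [ 0.99  0.39 -0.78  1.38  0.27  1.47  0.84] p [ 0.4951 -0.2561  0.3003] w 0.162 ff 88.6 F [ 0.7  0.2 -1.3]
delta [223.9  91.6 -71.4] [-19.1 -41.5 -46.3] rows 9.1
```

Run:
```python
from peg import *
p0,R0=now(); q=np.array(robot.get_obs()["joint_positions"])
B=np.array([.47,.09,.31]); Rb=R0*R.from_rotvec([0,-np.radians(42),0])
def seq(p0,R0,p1,R1,n):
    w=(R0.inv()*R1).as_rotvec(); return [(p0+(p1-p0)*k,R0*R.from_rotvec(w*k)) for k in np.arange(1,n+1)/n]
C,Rc=pd(.12,45)
path(seq(p0,R0,B,Rb,4)+seq(B,Rb,C,Rc,4),q)
go(B,Rb)
go(C,Rc,(B,Rb))
```

```text
t 13.87 q [ 0.99  0.39 -0.78  1.38  0.27  1.47  0.84] p [ 0.4951 -0.2561  0.3003] w 0.162 ff 88.6 F [ 0.7  0.2 -1.3]
  ik [ 0.489 -0.17   0.303] [ 0.94  0.18 -0.82  1.61  0.28  1.28  0.69] 0.0 0.0
  ik [ 0.483 -0.083  0.305] [ 0.82  0.05 -0.91  1.76  0.39  1.17  0.42] 0.0 0.0
  ik [0.476 0.003 0.308] [ 0.61  0.05 -1.04  1.83  0.63  1.23 -0.01] 0.0 0.0
  ik [0.47 0.09 0.31] [ 0.2   0.21 -1.05  1.82  0.9   1.5  -0.45] 0.0 0.0
  ik [0.488 0.108 0.288] [ 0.25  0.17 -1.08  1.92  0.96  1.3  -0.35] 0.0 0.0
  ik [0.506 0.127 0.265] [ 0.31  0.14 -1.1   2.01  1.02  1.09 -0.25] 0.0 0.0
  ik [0.523 0.145 0.243] [ 0.38  0.13 -1.11  2.1   1.11  0.86 -0.16] 0.0 0.0
  ik [0.541 0.163 0.22 ] [ 0.44  0.14 -1.1   2.16  1.25  0.64 -0.09] 0.0 0.0
t 13.87 q [ 0.99  0.39 -0.78  1.38  0.27  1.47  0.84] p [ 0.4951 -0.2561  0.3003] w 0.162 ff 88.6 F [ 0.7  0.2 -1.3]
delta [297.1 179.2 -11.5] [ -0. -42.  -0.] rows 8.3
delta [75.  99.6 53.8] [-33.6  -2.1 -35.6] rows 6.8
```

Smooth path with a good branch. Executing.

Call:
drive_tool(
  deltas=[0,297,179,-12,0,-42,0,0,297,179,-12,0,-42,0,0,297,179,-12,0,-42,0,0,297,179,-12,0,-42,0,0,297,179,-12,0,-42,0,0,297,179,-12,0,-42,0,0,297,179,-12,0,-42,0,0,297,179,-12,0,-42,0,0,297,179,-12,0,-42,0,0,297,179,-12,0,-42,0,0,297,179,-12,0,-42,0,0,297,179,-12,0,-42,0],
)

```text
t: 14.87
tool_pos: [0.4661, 0.0911, 0.304]
tcp_rot: [1.127, 2.186, -0.433]
contact_force: [0.4, 0.2, -0.7]
grip_width: 0.161
finger_force: 88.6
```

```bash
python3 -c "
from peg import *
C,Rc=pd(.13,45);go(C,Rc); path([(C,Rc)],np.array(robot.get_obs()['joint_positions']))"
```

```text
t 14.87 q [ 0.27  0.27 -1.19  1.82  0.93  1.55 -0.5 ] p [0.4661 0.0911 0.304 ] w 0.161 ff 88.6 F [ 0.4  0.2 -0.7]
delta [65.1 98.2 43.5] [-33.6  -3.  -35.3] rows 6.8
  ik [0.535 0.164 0.228] [ 0.59  0.15 -1.27  2.16  1.23  0.68 -0.08] 0.0 0.0
```

Call:
drive_tool(
  deltas=[0,65,98,43,-33.6,-3,-35.3,0,65,98,43,-33.6,-3,-35.3,0,65,98,43,-33.6,-3,-35.3,0,65,98,43,-33.6,-3,-35.3,0,65,98,43,-33.6,-3,-35.3,0,65,98,43,-33.6,-3,-35.3,0,65,98,43,-33.6,-3,-35.3,0,65,98,43,-33.6,-3,-35.3,0,65,98,43,-33.6,-3,-35.3,0,65,98,43,-33.6,-3,-35.3],
)

```text
t: 15.7
tool_pos: [0.5359, 0.1608, 0.2304]
tcp_rot: [0.13, 2.35, -0.054]
contact_force: [0.3, 0.4, -2.1]
grip_width: 0.161
finger_force: 88.8
```

Run:
```python
from peg import *
q=np.array(robot.get_obs()['joint_positions']); p,Rt=now()
go(*pd(.13,45)); path([pd(.095,45),pd(.06,45),pd(.02,45),pd(.02,38),pd(.02,30)],q)
# measure eye ring (bright) around the prediction: difference from the first images
e=p+Rt.apply([-.063,0,-.003]); ya,b=PEG["low"]; pk=-u(ya)*.6428+np.array([0,0,.766])
for n in("top","side"):
    im,K,E=cam(n); np.savez("M1"+n+".npz",im=im,K=K,E=E)
    px=proj(K,E,[b,b+pk*.075,e]); print(n,px.round(1).tolist())
    d=im.astype(int).sum(2)-np.load(n+"0.npz")["im"].astype(int).sum(2)
    x,y=px[2].round().astype(int); print("cols",x-9,"rows",y-9); print("\n".join(" ".join(f"{v//3:4d}" for v in r) for r in d[y-9:y+10,x-9:x+10]))
```

```text
t 15.7 q [ 0.57  0.11 -1.24  2.16  1.19  0.67 -0.06] p [0.5359 0.1608 0.2304] w 0.161 ff 88.8 F [ 0.3  0.4 -2.1]
t 15.7 q [ 0.57  0.11 -1.24  2.16  1.19  0.67 -0.06] p [0.5359 0.1608 0.2304] w 0.161 ff 88.8 F [ 0.3  0.4 -2.1]
delta [2.9 2.9 0.6] [-0.4  0.2 -0.4] rows 0.1
  ik [0.557 0.162 0.201] [ 0.46  0.26 -1.15  2.16  1.39  0.72 -0.2 ] 0.0 0.0
  ik [0.579 0.159 0.174] [ 0.39  0.36 -1.09  2.16  1.53  0.77 -0.29] 0.0 0.0
  ik [0.605 0.157 0.144] [ 0.34  0.47 -1.04  2.14  1.66  0.8  -0.37] 0.0 0.0
  ik [0.611 0.156 0.139] [ 0.29  0.52 -1.02  2.22  1.91  0.93 -0.61] 0.0 0.0
  ik [0.618 0.155 0.134] [ 0.22  0.61 -0.98  2.29  2.14  1.13 -0.81] 0.0 0.0
top [[202.3, 147.9], [198.0, 160.1], [195.7, 169.3]]
cols 187 rows 160
   3    3    4    3    3    2    1    1    1    1   -1    0    2    3    4    4    3    4    3
   3    3    3    3    2    1   -3   -4   -3   -2   -2   -1    1    3    3    3    3    3    3
   3    3    3    0   -3   -3   -4   -4   -3    1    1    1   -1    0    2    3    3    3    4
   3    3    1   -3   -8  -10   -9   -9   -9   -6   -2    2    0   -3    0    2    3   
[... 2609 characters left out ...]
  -33  -18   -8    3    2    2    1
  -5  -10  -27  -48  -86 -113 -102  -77  -52  -45  -42  -38  -20   -9    0    1    1    1    0
  -8  -21  -45  -77 -100 -131 -122  -77  -46  -26  -24  -13   -4   -2   -1   -1    4    1    0
 -22  -54  -79 -105 -123 -122  -86  -43  -15   -7   -6   -1   -2    1    1    0    1    0    1
 -66  -98 -108 -123 -123  -87  -47  -15   -5   -1    4   -1    1    1    1   -1   -3    1    2
-113 -132 -132 -126  -89  -44  -18   -1   -2   -3   -1    2   -1    0   -1    2    1    1    1
-136 -140 -131  -83  -46  -17   -5    1    0    2    2    0    3    1   -1   -2    0    1   -2
-146 -128  -86  -49  -18   -1   -1    0    0    0    0    0    2    0   -3    0    1   -1    1
```

```bash
cat > tri.py <<'E'
from peg import *
def tri(a,b):
    f=lambda X:np.r_[proj(T["K"],T["E"],X)[0]-a,proj(S["K"],S["E"],X)[0]-b]
    s=least_squares(f,[.55,0,.3]); return s.x,s.fun
T=np.load("top0.npz");S=np.load("side0.npz")
E
python3 - <<'E'
from tri import *
p,Rt=now(False); X,r=tri((195.6,167.6),(254.3,145.0)); e=Rt.inv().apply(X-p); print(X.round(4),r.round(1),"eye in tool",(e*1000).round(1))
# same on long L1 for calibration check
X2,r2=tri((315,156.6),(296.8,202.4)); R1=R.from_rotvec([-2.819,-.26,-1.171]); print("long",(R1.inv().apply(X2-[.5633,-.1721,.2803])*1000).round(1),r2.round(1))
# tip of low peg: sharpen by fits of the top image line profile
im=T["im"].astype(int).sum(2)//3
print("cols 188..210"); 
for y in range(146,166): print(y," ".join(f"{v:3d}" for v in im[y,188:211]))
im=S["im"].astype(int).sum(2)//3; print("side cols 254..284")
for y in range(148,172): print(y," ".join(f"{v:3d}" for v in im[y,254:285]))
E
```

```text
[0.5837 0.1561 0.2791] [ 0.1 -0.5 -0.6  0.1] eye in tool [-68.6  -2.4   0.1]
long [64.1 -1.9 -2.1] [ 0.  -0.3 -0.3  0.1]
cols 188..210
146  48  50  51  53  53  55  57  59  59  61  62  66  68  73  76  78  79  82  85  88  91  96  99
147  49  48  47  46  47  45  47  48  48  49  50  52  53  52  51  55  58  60  62  66  69  73  77
148  72  67  64  61  57  56  52  51  51  49  47  46  44  41  41  44  45  49  50  52  54  55  56
149  97  95  93  92  91  88  82  77  75  70  62  54  43  39  38  40  47  48  47  47  47  47  46
150 107 107 106 106 106 104 102  99  97  95  89  75  54  40  41  57  69  68  63  60  60  56  52
151 108 109 108 108 108 108 107 106 106 105  99  80  54  40  50  79  91  93  91  90  89  87  81
152 110 110 109 109 109 109 109 108 108 108 101  76  49  40  60  90 103 105 105 105 104 103 100
153 110 110 110 110 109 109 109 109 109 106  94  69  44  45  73  96 106 107 107 106 107 107 106
154 109 109 109 109 109 109 108 108 107 101  82  57  41  52  84 101 106 107 106 107 107 107 106
155 108 108 108 108 107 107 107 107 104  93  69  47  41  60  90 104 106 106 106 106 106 106 107
156 1
[... 3345 characters left out ...]
 159 159 158 152 140 103  82  87 101 114 105  92  85  72  58
167 141 123 125 129 145 153 156 162 163 157 118  75  70  72  99 125 134 130 128 119 107  82  71  79  88  92  85  80  77  61  52
168 132 109 101 104 111 118 124 142 146 138 104  76  69  65  77  93 102  99  98  93  83  77  71  75  83  82  83  81  83  77  77
169 127 102  90  82  83  89  96 100 107 100  88  69  70  64  67  71  82  84  84  83  89 100  92  83  85  95 111 123 123 112 102
170 110  87  71  59  58  73  78  76  77  81  77  69  76  77  83  88 110 119 119 121 130 144 125  96  84  99 135 153 154 133 115
171  87  71  64  57  60  74  78  87 105 115 113  99  95 110 126 135 152 160 160 161 164 160 142 103  82  95 128 160 162 145 124
```

```bash
python3 -c "
from peg import *
e=(-.067,-.002,-.001)
for s in(.09,.05,.02): go(*pd(s,46,e))"
```

```text
t 15.8 q [ 0.56  0.12 -1.24  2.15  1.19  0.66 -0.06] p [0.5358 0.1636 0.2304] w 0.164 ff 88.8 F [ 0.7  0.3 -1.6]
delta [10.2  2.1 37.6] [-0.1  1.2 -0.2] rows 0.9
t 15.8 q [ 0.56  0.12 -1.24  2.15  1.19  0.66 -0.06] p [0.5358 0.1636 0.2304] w 0.164 ff 88.8 F [ 0.7  0.3 -1.6]
delta [13.8  2.1 77.5] [-0.1  1.2 -0.2] rows 1.9
t 15.8 q [ 0.56  0.12 -1.24  2.15  1.19  0.66 -0.06] p [0.5358 0.1636 0.2304] w 0.164 ff 88.8 F [ 0.7  0.3 -1.6]
delta [ 16.5   2.1 107.4] [-0.1  1.2 -0.2] rows 2.6
```

Call:
drive_tool(
  deltas=[0,5,1,17,0,1,0,0,10,1,34,0,1,0,0,10,1,34,0,1,0,0,10,1,34,0,1,0,0,10,1,34,0,1,0,0,10,1,34,0,1,0,0,10,1,34,0,1,0,0,10,1,34,0,1,0],
)

```text
t: 16.47
tool_pos: [0.5527, 0.1622, 0.2]
tcp_rot: [0.125, 2.366, -0.05]
contact_force: [-0.1, 0.6, -2.0]
grip_width: 0.164
finger_force: 88.9
```

Run:
```python
from peg import *
p,Rt=now(); e=p+Rt.apply([-.065,0,-.001])
for n in("top","side"):
    im,K,E=cam(n); px=proj(K,E,[e])[0]; print(n,px.round(1),now(False)[0].round(4))
    g=im.astype(int).sum(2)//3; x,y=px.round().astype(int); print("cols",x-10,"rows",y-10)
    print("\n".join(" ".join(f"{v:3d}" for v in r) for r in g[y-10:y+11,x-10:x+11]))
```

```text
t 16.47 q [ 0.46  0.25 -1.17  2.15  1.35  0.73 -0.18] p [0.5527 0.1622 0.2   ] w 0.164 ff 88.9 F [-0.1  0.6 -2. ]
top [196.8 164. ] [0.5527 0.1619 0.1998]
cols 187 rows 154
113 113 113 113 113 113 112 112 111 111 106  87  59  43  54  87 105 110 111 110 110
112 112 112 112 111 111 111 111 111 108  97  73  49  41  61  93 107 110 109 110 110
111 111 111 111 111 111 110 109 110 105  87  62  45  49  74  98 108 109 109 109 110
112 111 111 112 110 108 105 106 109 105  92  75  63  66  90 105 109 109 110 109 109
114 113 113 113 111 105 101 104 107 107 104 100  95  91 101 108 111 111 111 111 111
114 113 113 111 108 102  98  98  99  98  98 100 104 102 103 108 111 112 112 113 112
113 113 111 105 102  97  91  91  93  92  86  85  93  98  99 102 106 110 112 112 112
112 112 110 103  96  89  83  93 102 102  97  91  92  92  94  95  97 106 111 112 112
112 112 110 101  92  83  83  99 108 110 108 106 102  95  90  90  93 104 110 111 112
112 111 109  99  90  84  87 101 109 111 110 111 108 101  92  88  91 103 109 111 111
111 111 110 104  94  88  90  99 104 108 110 111 108 102  92  87  89 102 110 111 111
112
[... 1960 characters left out ...]
 118 102  89  83  69  72 118
167 164 153 127  85  45  45  75 110 126 125 125 144 147 122  86  71  72  68  70 119
165 153 124  85  47  39  28  61 102 126 134 143 158 161 141 105  70  60  63  75 113
152 123  81  46  31  37  57  97 133 154 161 164 168 168 160 135  94  62  63  71 105
117  76  50  22  38  66 107 137 158 166 168 169 169 167 167 148 108  74  54  57  77
 77  36  27  39  70 114 148 163 166 167 168 168 171 170 168 152 112  83  62  47  52
 42  31  44  74 118 151 167 169 170 171 170 169 168 170 166 150 109  83  63  48  58
 30  44  81 122 149 167 171 172 170 170 169 170 170 170 168 152 109  86  73  59  86
 40  77 122 151 164 170 172 172 171 168 167 169 171 169 167 149 110  81  74  74 111
```

```bash
python3 -c "
from peg import *
e=(-.066,0,-.001)
for s in(.09,.05,.02): go(*pd(s,46,e))"
```

```text
t 16.57 q [ 0.46  0.25 -1.17  2.15  1.35  0.73 -0.18] p [0.5527 0.1618 0.1997] w 0.164 ff 88.9 F [-0.7 -0.8 -1.4]
delta [-0.7  0.2  3.9] [-0.1  0.2 -0.2] rows 0.1
t 16.57 q [ 0.46  0.25 -1.17  2.15  1.35  0.73 -0.18] p [0.5527 0.1618 0.1997] w 0.164 ff 88.9 F [-0.7 -0.8 -1.4]
delta [ 2.3  0.3 43.8] [-0.1  0.2 -0.2] rows 1.1
t 16.57 q [ 0.46  0.25 -1.17  2.15  1.35  0.73 -0.18] p [0.5527 0.1618 0.1997] w 0.164 ff 88.9 F [-0.7 -0.8 -1.4]
delta [ 4.5  0.4 73.7] [-0.1  0.2 -0.2] rows 1.8
```

Call:
drive_tool(
  deltas=[0,0,0,10,0,0,0,0,0.5,0,20,0,0,0,0,1,0,28,0,0,0,0,1,0,28,0,0,0],
)

```text
t: 16.9
tool_pos: [0.5715, 0.1586, 0.1771]
tcp_rot: [0.128, 2.37, -0.051]
contact_force: [0.4, -0.4, -2.3]
grip_width: 0.162
finger_force: 88.8
```

```bash
python3 -c "
from peg import *
e=(-.066,0,-.001)
for s in(.05,.02): go(*pd(s,46,e))"
```

```text
t 16.9 q [ 0.4   0.34 -1.11  2.15  1.46  0.76 -0.25] p [0.5715 0.1586 0.1771] w 0.162 ff 88.8 F [ 0.4 -0.4 -2.3]
delta [ 0.1  1.5 14.3] [-0.2  0.1 -0.3] rows 0.3
t 16.9 q [ 0.4   0.34 -1.11  2.15  1.46  0.76 -0.25] p [0.5715 0.1586 0.1771] w 0.162 ff 88.8 F [ 0.4 -0.4 -2.3]
delta [ 2.2  1.6 44.2] [-0.2  0.1 -0.3] rows 1.1
```

No contact. Sliding on down, with small corrections.

Call:
drive_tool(
  deltas=[0,0,0,10,0,0,0,0,1,0.5,20,0,0,0,0,1.5,0.5,32,0,0,0,0,2,0.5,44,0,0,0,0,2,0.5,44,0,0,0,0,2,0.5,44,0,0,0],
)

```text
t: 17.4
tool_pos: [0.6001, 0.1571, 0.1451]
tcp_rot: [0.126, 2.369, -0.05]
contact_force: [-0.9, 0.9, -2.1]
grip_width: 0.162
finger_force: 88.8
```

```bash
python3 -c "
from peg import *
e=(-.066,0,-.001)
for p in(46,40,32,24): go(*pd(.02,p,e))
path([pd(.02,p,e) for p in(46,40,32,24,16)],np.array(robot.get_obs()['joint_positions']))
im,K,E=cam('top'); ya,b=PEG['low']; pk=-u(ya)*.6428+np.array([0,0,.766]); px=proj(K,E,[b,b+pk*.075,b+pk*.02]); print(px.round(1)); g=im.astype(int).sum(2)//3
print('cols 188 rows 138'); print('\n'.join(' '.join(f'{v:3d}' for v in r) for r in g[138:172,188:212]))"
```

```text
t 17.4 q [ 0.34  0.46 -1.04  2.12  1.61  0.8  -0.33] p [0.6001 0.1571 0.1451] w 0.162 ff 88.8 F [-0.9  0.9 -2.1]
delta [ 0.6 -0.   1.4] [-0.1  0.1 -0.2] rows 0.0
t 17.4 q [ 0.34  0.46 -1.04  2.12  1.61  0.8  -0.33] p [0.6001 0.1571 0.1451] w 0.162 ff 88.8 F [-0.9  0.9 -2.1]
delta [ 0.1 -0.   8.3] [-0.1 -5.9 -0.2] rows 0.8
t 17.4 q [ 0.34  0.46 -1.04  2.12  1.61  0.8  -0.33] p [0.6001 0.1571 0.1451] w 0.162 ff 88.8 F [-0.9  0.9 -2.1]
delta [-1.6  0.  17.3] [ -0.2 -13.9  -0.2] rows 1.9
t 17.4 q [ 0.34  0.46 -1.04  2.12  1.61  0.8  -0.33] p [0.6001 0.1571 0.1451] w 0.162 ff 88.8 F [-0.9  0.9 -2.1]
delta [-4.5  0.1 26. ] [ -0.2 -21.9  -0.2] rows 3.1
  ik [0.601 0.157 0.144] [ 0.34  0.45 -1.04  2.14  1.62  0.79 -0.34] 0.0 0.0
  ik [0.606 0.157 0.139] [ 0.3   0.5  -1.02  2.21  1.85  0.89 -0.56] 0.0 0.0
  ik [0.613 0.156 0.134] [ 0.23  0.59 -0.99  2.28  2.09  1.08 -0.78] 0.0 0.0
  ik [0.621 0.155 0.13 ] [ 0.16  0.69 -0.93  2.34  2.27  1.31 -0.92] 0.0 0.0
  ik [0.63  0.154 0.127] [ 0.08  0.81 -0.84  2.36  2.42  1.53 -1.03] 0.0 0.0
[[202.3 147.9]
 [198.  160.1]
 [201.2 151. ]]
cols 188 rows 1
[... 2566 characters left out ...]
 108 112 112 113 113 113 113
114 114 114 114 114 114 112 109 103  85  57  29  14  11  13  41  80 100 107 112 114 114 114 114
108 109 111 113 113 111 101  87  77  65  45  22  14  10  13  39  73  89  97 105 111 113 113 114
 88  92 100 105 106 102  83  59  51  51  37  19  10  10  14  44  75  82  77  87 104 111 113 113
 70  73  81  85  86  82  62  42  45  46  31  15   9  11  22  53  78  74  56  64  93 107 112 113
 66  67  68  71  69  62  46  42  51  46  27  12   9  13  32  65  82  66  41  45  74  91 102 108
 64  66  72  74  68  54  39  49  63  52  27  13  10  12  40  74  81  61  34  35  58  73  84  89
 53  65  82  85  72  48  33  41  55  44  23  10   9  17  42  69  69  47  28  33  56  67  71  73
```

The ring now surrounds the peg near the crossbar: in the top pixel grid the dark peg runs through the ring at rows 145–155, cols 195–207. I'll rotate towards the hanging attitude, then release gently.

Call:
drive_tool(
  deltas=[0,0,0,4,0,-3,0,0,0,0,8,0,-6,0,0,-0.5,0,11.5,0,-9,0,0,-1,0,15,0,-12,0,0,-2,0,18.5,0,-15,0,0,-3,0,21.5,0,-18,0,0,-3,0,21.5,0,-18,0,0,-3,0,21.5,0,-18,0],
)

```text
t: 18.12
tool_pos: [0.6167, 0.1562, 0.1315]
tcp_rot: [0.108, 2.057, -0.064]
contact_force: [0.5, 0.2, -1.4]
grip_width: 0.162
finger_force: 88.9
```

Call:
drive_tool(
  deltas=[0,0,0,0,0,0,0,0,0,0,0,0,0,0,0,0,0,0,0,0,0,0,0,0,0,0,0,0,14,0,0,0,0,0,0,14,0,0,0,0,0,0,15,0,0,0,0,0,0,15,0,0,0,0,0,0,16,0,0,0,0,0,0,16,0,0,0,0,0,0],
  force=20,
)

```text
t: 18.95
tool_pos: [0.6177, 0.1556, 0.1324]
tcp_rot: [0.109, 2.053, -0.065]
contact_force: [0.6, -0.3, -1.0]
grip_width: 0.188
finger_force: 0.9
```

Call:
drive_tool(
  deltas=[18,0,0,0,0,0,0,20,0,0,0,0,0,0,24,0,0,0,0,0,0,28,0,0,0,0,0,0,34,0,0,0,0,0,0,42,0,0,0,0,0,0,42,0,0,0,0,0,0,42,0,0,0,0,0,0,42,0,0,0,0,0,0,42,0,0,0,0,0,0],
)

```text
t: 19.78
tool_pos: [0.6174, 0.1555, 0.1319]
tcp_rot: [0.109, 2.054, -0.065]
contact_force: [-0.1, 0.4, -0.0]
grip_width: 0.494
finger_force: 0.0
```

```bash
python3 -c "
from peg import *
p,Rt=now(); go(p-Rt.apply([0,0,.16]),Rt); path([(p-Rt.apply([0,0,k]),Rt) for k in(.04,.08,.12,.16)],np.array(robot.get_obs()['joint_positions']))"
```

```text
t 19.78 q [ 0.15  0.63 -0.9   2.28  2.18  1.17 -0.87] p [0.6174 0.1555 0.1319] w 0.494 ff 0.0 F [-0.1  0.4 -0. ]
t 19.78 q [ 0.15  0.63 -0.9   2.28  2.18  1.17 -0.87] p [0.6174 0.1555 0.1319] w 0.494 ff 0.0 F [-0.1  0.4 -0. ]
delta [  -0.   -0. -160.] [0. 0. 0.] rows 3.8
  ik [0.582 0.159 0.151] [ 0.15  0.53 -0.95  2.37  2.1   1.17 -0.9 ] 0.0 0.0
  ik [0.547 0.163 0.169] [ 0.14  0.44 -1.01  2.41  2.01  1.16 -0.91] 0.0 0.0
  ik [0.512 0.167 0.188] [ 0.13  0.34 -1.06  2.45  1.91  1.12 -0.91] 0.0 0.0
  ik [0.477 0.17  0.207] [ 0.14  0.22 -1.12  2.48  1.79  1.07 -0.89] 0.0 0.0
```

Call:
drive_tool(
  deltas=[44,0,0,-8,0,0,0,44,0,0,-20,0,0,0,44,0,0,-35,0,0,0,44,0,0,-55,0,0,0,44,0,0,-80,0,0,0,44,0,0,-105,0,0,0,44,0,0,-130,0,0,0,44,0,0,-140,0,0,0,44,0,0,-140,0,0,0,44,0,0,-140,0,0,0],
)

```text
t: 20.62
tool_pos: [0.4938, 0.1689, 0.1983]
tcp_rot: [0.107, 2.052, -0.064]
contact_force: [-0.3, -1.0, 0.0]
grip_width: 0.515
finger_force: 0.0
```

Call:
drive_tool(
  deltas=[44,0,0,0,0,0,0,44,0,0,0,0,0,0,44,0,0,0,0,0,0,44,0,0,0,0,0,0,44,0,0,0,0,0,0,44,0,0,0,0,0,0,44,0,0,0,0,0,0,44,0,0,0,0,0,0,44,0,0,0,0,0,0,44,0,0,0,0,0,0,44,0,0,0,0,0,0,44,0,0,0,0,0,0],
)

```text
t: 21.62
tool_pos: [0.4943, 0.1685, 0.1974]
tcp_rot: [0.109, 2.054, -0.065]
contact_force: [0.3, 0.5, -0.4]
grip_width: 0.515
finger_force: 0.0
```

Run:
```python
from tri import *
import time
now()
a={n:cam(n)[0].astype(int).sum(2)//3 for n in("top","side")}
b=[{n:cam(n)[0].astype(int).sum(2)//3 for n in("top","side")} for _ in range(3)][-1]
for n,r in(("side",(130,230,240,300)),("side",(190,290,270,360)),("top",(135,200,180,225)),("top",(125,200,285,345))): 
    y0,y1,x0,x1=r; print(n,r,"max moving",np.abs(a[n]-b[n])[y0:y1,x0:x1].max())
# change from the start at the spots of the bystanders (top)
t0=T["im"].astype(int).sum(2)//3
for nm,P in dict(bottle=(.588,.018,.17),tin=(.421,.225,.065),ramekin=(.400,-.251,.038)).items():
    x,y=proj(T["K"],T["E"],P)[0].round().astype(int); print(nm,x,y,"diff",np.abs(b["top"]-t0)[y-6:y+7,x-6:x+7].mean().round(1))
for nm,(x,y) in dict(can=(99,163),mill=(400,167)).items(): print(nm,np.abs(b["top"]-t0)[y-6:y+7,x-6:x+7].mean().round(1))
print("top low peg cols 190 rows 142"); print("\n".join(" ".join(f"{v:3d}" for v in r) for r in b["top"][142:172,190:212]))
```

```text
t 21.62 q [ 0.15  0.3  -1.13  2.45  1.82  1.12 -0.88] p [0.4943 0.1685 0.1974] w 0.515 ff 0.0 F [ 0.3  0.5 -0.4]
side (130, 230, 240, 300) max moving 10
side (190, 290, 270, 360) max moving 16
top (135, 200, 180, 225) max moving 3
top (125, 200, 285, 345) max moving 4
bottle 247 172 diff 2.8
tin 181 230 diff 101.7
ramekin 331 237 diff 2.7
can 3.1
mill 1.7
top low peg cols 190 rows 142
112 112 112 112 112 111 111 111 110 110 110 110 110 110 109 110 110 111 109 110 110 110
108 109 109 110 111 111 110 110 110 110 109 109 109 109 110 109 109 110 110 109 110 110
 94  95  96 101 104 104 105 105 105 106 107 107 108 109 108 108 109 109 108 109 109 110
 69  71  73  77  81  82  83  86  88  92  96 100 102 103 103 103 104 105 106 108 108 108
 54  55  56  57  59  61  62  68  76  81  86  91  92  89  87  86  87  90  94  98 102 103
 48  47  47  48  48  52  64  78  87  92  96  99  99  95  88  77  70  69  71  76  79  81
 65  63  60  58  54  59  75  85  88  89  90  92  95  96  93  85  73  62  57  58  57  60
 95  94  93  91  83  76  78  77  73  71  68  66  70  77  85  87  80  67  53  48  48  48
109 109 
[... 1227 characters left out ...]
 110 110 111 110 110 106  90  70  56  40  19   9   7  14  47  80  89  86  81  74  66
111 111 111 111 111 111 105  87  66  57  42  21   9   8  15  48  84  96  95  90  83  74
108 110 110 110 110 108  99  80  63  57  43  24   8   7  14  47  84  96  95  91  84  77
 97 103 104 104 104 101  88  70  61  58  48  30  13   9  14  45  82  96  94  90  83  77
 79  84  84  84  84  81  74  64  60  61  63  48  34  27  27  52  83  94  93  89  82  75
 67  68  68  68  68  66  63  59  59  63  71  66  59  50  50  66  87  94  93  88  81  73
 74  74  73  68  65  62  58  55  53  56  64  65  63  59  60  70  84  90  89  85  79  71
 96  96  93  79  67  61  55  50  49  51  55  58  60  61  62  67  73  77  79  79  76  69
```

Run:
```python
from tri import *
im=cam("side")[0]; d=np.abs(im.astype(int)-S["im"].astype(int)).mean(2)
for nm,P in dict(tin=(.421,.225,.04),bottle=(.588,.018,.1),ramekin=(.4,-.251,.02)).items():
    x,y=proj(S["K"],S["E"],P)[0].round().astype(int); print(nm,x,y,d[y-8:y+9,x-6:x+7].mean().round(1))
now()
```

```text
tin 207 194 10.8
bottle 269 212 3.3
ramekin 238 309 3.2
t 22.07 q [ 0.15  0.3  -1.13  2.45  1.82  1.12 -0.88] p [0.4943 0.1685 0.1973] w 0.511 ff 0.0 F [ 0.5 -0.2  0.1]
```

Run:
```python
from tri import *
im=cam("side")[0]; t=S["im"][182:208,196:220]; r=cv2.matchTemplate(im[160:230,170:245],t,cv2.TM_CCOEFF_NORMED); print(cv2.minMaxLoc(r),"expect (26,22)")
```

```text
(-0.5643009543418884, 0.6826484203338623, (41, 7), (0, 31)) expect (26,22)
```

Call:
drive_tool(
  deltas=[44,-40,0,0,0,0,0,44,-80,0,0,0,0,0,44,-100,-40,0,0,0,0,44,-100,-80,0,0,0,0,44,-100,-120,0,0,0,0,44,-100,-160,0,0,0,0,44,-100,-200,0,0,0,0,44,-100,-240,0,0,0,0,44,-100,-240,0,0,0,0,44,-100,-240,0,0,0,0],
)

```text
t: 22.95
tool_pos: [0.5188, -0.0537, 0.2911]
tcp_rot: [0.109, 2.046, -0.07]
contact_force: [-0.1, 0.2, 0.4]
grip_width: 0.512
finger_force: 0.0
```

Run:
```python
from tri import *
now()
for n,D,P in(("side",S,(.421,.225,.04)),("top",T,(.421,.225,.065))):
    im=cam(n)[0]; x,y=proj(D["K"],D["E"],P)[0].round().astype(int); t=D["im"][y-10:y+11,x-8:x+9]; r=cv2.matchTemplate(im[y-30:y+31,x-28:x+29],t,cv2.TM_CCOEFF_NORMED); m=cv2.minMaxLoc(r); print(n,round(m[1],2),m[3],"expect (20,20)",r[20,20].round(2))
```

```text
t 22.95 q [-0.05 -0.26  0.06  2.49  2.61  0.2  -1.08] p [ 0.5188 -0.0537  0.2911] w 0.512 ff 0.0 F [-0.1  0.2  0.4]
side 0.75 (33, 0) expect (20,20) -0.21
top 0.91 (20, 20) expect (20,20) 0.91
```

```bash
python3 -c "
from plant import robot
print(robot.finish_job())"
```

```text
the job is handed in; nothing more can be done
None
```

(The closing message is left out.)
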